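# Change over the tube rocker

### The job

Set the tube rocker up for its next run: first turn its free-spinning drive wheel by the rim until the white line, hidden in the guard at the start, stands straight up at the top, and let go so that it stays there. Then lay the stubby finished vials from the rocker in free grooves of the rack and the slim tubes from the rack in the rocker's cradles, each fully seated and centred between the two supports of its own groove (any groove, cap either way), and last of all push the clutch lever right over. At the end the line is still at the top, and the brown bottle, the beaker and the tip box stand where they were.

Things in the scene. Friction and masses are not known exactly. Their poses are not given: they have to be found in the camera images.
- drive_wheel (a joint): drive wheel angle, rad: 0 (or any whole turn) = white line straight up. Grows as the top of the wheel moves towards the rocker's +x. Starts between 1.7 and 4.6 (line hidden in the guard). No end stops; friction of only 0.006 N m holds it where it is left; it coasts a little if let go while moving
- wheel_center (a point): centre of the drive wheel, 85 mm above the bench; axle along this frame's y (frame fixed to the rocker). The wheel is a solid black disc, radius 75 mm, 16 mm thick, flat faces (hub caps of 14 mm radius stand out 3 mm). Its lower half runs in a guard (178 mm along x, 44 mm along y, 80 mm high); the upper half is bare, its rim can be pinched or stroked from above
- wheel_mark (a point): the white line on the wheel, where it crosses the rim, 75 mm from the axle; 12 mm wide, it runs over the rim and down both faces. Its z axis points outward from the axle along the line
- rocker: tube rocker, fixed to the bench: white base 150 x 190 mm, dark level deck (top 60 mm above the bench) with three V cradles; drive wheel at its -y end (axle at y = -150 mm), clutch lever at its +y end. Origin at bench level under the middle of the deck; x along the cradles, y across, z up. Place varies, yaw up to 0.25 rad, left or right of the rack
- cradle0 (a point): cradle at y = -60 mm of the rocker: the point on the axis of a seated tube, 95 mm above the bench, half way between two V supports; x along the cradle, z up. Supports 12 mm thick at x = -28 and +28 mm; their 45 degree arms reach 3 mm below the tube's axis and 18 mm to either side. Between them the deck is free (35 mm below the axis) for fingers
- cradle1 (a point): cradle at y = +0 mm of the rocker: the point on the axis of a seated tube, 95 mm above the bench, half way between two V supports; x along the cradle, z up. Supports 12 mm thick at x = -28 and +28 mm; their 45 degree arms reach 3 mm below the tube's axis and 18 mm to either side. Between them the deck is free (35 mm below the axis) for fingers
- cradle2 (a point): cradle at y = +60 mm of the rocker: the point on the axis of a seated tube, 95 mm above the bench, half way between two V supports; x along the cradle, z up. Supports 12 mm thick at x = -28 and +28 mm; their 45 degree arms reach 3 mm below the tube's axis and 18 mm to either side. Between them the deck is free (35 mm below the axis) for fingers
- clutch (a joint): clutch lever, rad: 0 = leaning towards the rocker's -x (as at the start), 1.0 = right over, towards +x. Steel bar 10 mm thick, 80 mm long, on a pivot at rocker (0, 126, 50) mm, turning about the rocker's y axis, with a 26 mm black ball centred on its end, which goes from x = -38 to +38 mm, 120 mm above the bench at both ends. About 1 N at the ball moves it; it stays where it is left
- rack: grey plastic rack, fixed to the bench: plate 270 x 185 mm, 12 mm thick, with two rows of three V grooves shaped like the rocker's cradles. Origin at bench level under its middle; x along the grooves, y across, z up. Yaw up to 0.2 rad
- groove0 (a point): groove at x = -75, y = -60 mm of the rack: the point on the axis of a seated tube, 47 mm above the bench, 35 mm above the plate, half way between the groove's two V supports (at x = -28 and +28 mm of this point, shaped like the cradles'); x along the groove, z up
- groove1 (a point): groove at x = -75, y = +0 mm of the rack: the point on the axis of a seated tube, 47 mm above the bench, 35 mm above the plate, half way between the groove's two V supports (at x = -28 and +28 mm of this point, shaped like the cradles'); x along the groove, z up
- groove2 (a point): groove at x = -75, y = +60 mm of the rack: the point on the axis of a seated tube, 47 mm above the bench, 35 mm above the plate, half way between the groove's two V supports (at x = -28 and +28 mm of this point, shaped like the cradles'); x along the groove, z up
- groove3 (a point): groove at x = +75, y = -60 mm of the rack: the point on the axis of a seated tube, 47 mm above the bench, 35 mm above the plate, half way between the groove's two V supports (at x = -28 and +28 mm of this point, shaped like the cradles'); x along the groove, z up
- groove4 (a point): groove at x = +75, y = +0 mm of the rack: the point on the axis of a seated tube, 47 mm above the bench, 35 mm above the plate, half way between the groove's two V supports (at x = -28 and +28 mm of this point, shaped like the cradles'); x along the groove, z up
- groove5 (a point): groove at x = +75, y = +60 mm of the rack: the point on the axis of a seated tube, 47 mm above the bench, 35 mm above the plate, half way between the groove's two V supports (at x = -28 and +28 mm of this point, shaped like the cradles'); x along the groove, z up
- tube0: slim closed sample tube with a paper label, 35 to 70 g, at first in a rack groove. Origin on its axis; x along it towards the cap: round body 28 mm in diameter from x = -56 to +50 mm, six-sided white cap (32 mm across flats) +50 to +66 mm. Grip across the round body near the origin. On the bench the cap keeps it from rolling far, axis about 15 mm up
- tube1: slim closed sample tube with a paper label, 35 to 70 g, at first in a rack groove. Origin on its axis; x along it towards the cap: round body 28 mm in diameter from x = -56 to +50 mm, six-sided white cap (32 mm across flats) +50 to +66 mm. Grip across the round body near the origin. On the bench the cap keeps it from rolling far, axis about 15 mm up
- tube2: slim closed sample tube with a paper label, 35 to 70 g, at first in a rack groove. Origin on its axis; x along it towards the cap: round body 28 mm in diameter from x = -56 to +50 mm, six-sided white cap (32 mm across flats) +50 to +66 mm. Grip across the round body near the origin. On the bench the cap keeps it from rolling far, axis about 15 mm up
- vial0: stubby finished vial with a paper label, shorter and thicker than the tubes, 42 to 84 g, at first in a cradle. Origin on its axis; x along it towards the cap: round body 34 mm in diameter from x = -42 to +46 mm, six-sided white cap (38 mm across flats) +46 to +60 mm. Seated in a cradle or groove its axis lies 4 mm higher than a tube's. Grip across the body near the origin
- vial1: stubby finished vial with a paper label, shorter and thicker than the tubes, 42 to 84 g, at first in a cradle. Origin on its axis; x along it towards the cap: round body 34 mm in diameter from x = -42 to +46 mm, six-sided white cap (38 mm across flats) +46 to +60 mm. Seated in a cradle or groove its axis lies 4 mm higher than a tube's. Grip across the body near the origin
- vial2: stubby finished vial with a paper label, shorter and thicker than the tubes, 42 to 84 g, at first in a cradle. Origin on its axis; x along it towards the cap: round body 34 mm in diameter from x = -42 to +46 mm, six-sided white cap (38 mm across flats) +46 to +60 mm. Seated in a cradle or groove its axis lies 4 mm higher than a tube's. Grip across the body near the origin
- reagent: brown glass reagent bottle, upright, 56 mm in diameter, 130 mm tall; origin at the centre of its underside. Not part of the job: leave it where it stands
- beaker: empty glass beaker, upright, 70 mm in diameter, 85 mm tall; origin at the centre of its underside. Not part of the job: leave it where it stands
- tip_box: yellow pipette-tip box, 85 x 60 x 55 mm; origin at the centre of its underside. Not part of the job: leave it where it stands
Mind the look-alikes: they are no part of the job. Leave any red look-alike of the vial1 alone.

How it is judged:
By the outcome, as a careful person would: the job done as asked, in the order asked, and still so for the second after the job is handed in, with the robot touching nothing.
Of tube0, tube1, tube2 only 2 to 3 are there at a start; the rules pass over those that are not, and their reading is None.
Of vial0, vial1, vial2 only 2 to 3 are there at a start; the rules pass over those that are not, and their reading is None.
At some moment in a run one of tube0, tube1, tube2, vial0, vial1, vial2 may be knocked a few centimetres aside while the robot is not near it.
Once in a run the grip may slacken for a moment while it holds something.
It also fails if it takes over 210 s, if anything falls off the work surface, if the arm or the gripper's body presses on something with over 40 N, if the wrist force passes 120 N, or if a joint passes its speed limit or range.

### The arm

A 6-joint arm with a two-finger parallel gripper is mounted at the origin on the work surface. World frame = base frame: x ahead of the robot, y to its left, z up, the work surface at z = 0. Lengths are in mm, angles in rad, forces in N, time in s.
With the tool pointing down it reaches from about 275 to 1000 mm from the base axis. Payload 8.4 kg.
Tool frame: the origin (TCP) lies between the finger pads; the fingertips stand 8 mm ahead of it and the grasp point (between the pads) lies 11 mm behind it (tcp_to_tips is the distance from the TCP to the fingertips, in mm); z points along the fingers, y is the line along which they close (so a half turn about z gives the same grasp; the last joint's range is limited). The gripper opens to 85 mm and grips with 20 to 120 N. Pads are 22 mm wide; open, the fingers measure 114 mm over their backs; the gripper's body (76 mm by 85 mm) begins 54 mm behind the grasp point. The pads swing forward as they close: fully open they stand 13 mm farther back than shut.
Start: joints at [-1.116, 0.353, 1.633, -0, 1.155, -0.002], TCP at [275.673, -560.921, 239.281] pointing down, gripper open.
Joint ranges: [-2.63, 2.63], [-0.92, 2.1], [0.06, 2.66], [-1.3, 4.44], [0, 2.69], [-3.02, 3.02]. Speed limits (rad/s): [2.22, 2.22, 2.79, 3.14, 3.14, 3.14].

### API

Orientations are given as [roll, pitch, yaw] about the fixed x, y, z axes, in that order (R = Rz(yaw) Ry(pitch) Rx(roll)).
In Python, from rig import * gives the robot as it stands.
- The arm moves only by the tool step_arm, never from a script. Its argument "motion" is a list of rows, each an object with "claw": the finger opening in mm, from 0 to 85.4; "delta_pos": the shift along the tool's x, y, z in mm, a list of three; "turn": the turn about the tool's z in rad. In form: [{"claw": claw, "delta_pos": [dx, dy, dz], "turn": turn}, ...]. A call has 1 to 8 rows; each row shifts and turns the commanded pose from where the row before left it, along the tool's axes as they then stand; what a row does not reach is not made up. A row lasts 1/12 s, in which the tool goes at most 41.7 mm and 7.16 degrees, less where a joint would pass 70% of its speed; a pose out of reach is approached as far as the arm can. A call is refused whole if a number of a shift passes 41.7 or a number of a turn 0.125, either way. A call with a gripper value outside its range is refused whole. The fingers move at their own pace and stop on an object; "force" is the grip in N (left out, the last holds). Time passes only in rows, so rows that do not move let the fingers close. It gives the time, the measured TCP pose, the force, the opening and the grip force at its end, in the units of the state.
- sense(): the state, without advancing time (a new reading comes with each control period).
- grab_frame(name): name is "side" or "top" or "wrist"; returns a dict with "img" (400x640x3 uint8, red, green, blue), "vertical_fov" (degrees; the focal length in pixels is half the picture's height over the tangent of half this angle, whatever the lens; pixels are square), "cx", "cy" (the principal point, pixels), "R" (3x3) and "t" (3): a world point X has camera coordinates R X + t. Camera axes: x right, y down, z forward; pixel columns grow to the right and rows downward; lengths in mm; the calibration is good to about 2 mm. A picture is of the moment at which its call begins. There is no depth.
- sign_off(): hands the job in; it is judged then, once.
The state is a dict: "clock": time; "qpos": joint angles; "qvel": joint speeds; "joint_efforts": joint torques, N m; "eef_pos": TCP position; "tcp_rot": TCP orientation; "contact_force": force on the tool from outside, world axes, zero at the start; "wrist_torque": the same for the moment, N m; "opening": opening from 0.0 (shut) to 1.0 (fully open); "grasp_force": force on a finger pad.
Only numpy, scipy, OpenCV 4.12 (cv2) and the standard library are available. Lean on these libraries where they do the work, as an engineer would, in place of code of your own. Each camera call takes 0.05 s, during which the arm holds its last target. There are 200 camera calls.

## Working session

There is one attempt and no reset: what is moved stays moved. The work goes in short steps, Python scripts to look and compute and a tool call to move; the robot and the scene stay as the last step left them, time stands still between calls to the robot, and variables do not carry over. Pictures are saved under pics/ and viewed, at most 14 in all, crops included, and the job is handed in when it is done.

Besides the shell and the picture viewer there is one more tool, called after ">>>" as name([rows], argument=value, ...), one row to a line, values as JSON. step_arm: Moves the arm, as the interface text tells. Its arguments: {"type":"object","properties":{"motion":{"type":"array","items":{"type":"object","properties":{"claw":{"type":"number"},"delta_pos":{"type":"array","items":{"type":"number"}},"turn":{"type":"number"}}}},"force":{"type":"number"}},"required":["motion"]}

```bash
mkdir -p pics; ls
python3 - <<'E'
from rig import *
import cv2,numpy as np
s=sense();print(s)
for n in["top","side","wrist"]:
    f=grab_frame(n);cv2.imwrite(f"pics/{n}0.png",f["img"][:,:,::-1]);print(n,f["vertical_fov"],f["cx"],f["cy"],f["R"],f["t"])
E
```

```text
pics
{'clock': 0.0, 'qpos': array([-1.11641718e+00,  3.53637583e-01,  1.63415869e+00,  3.63654274e-05,
        1.15519496e+00, -2.41200160e-03]), 'qvel': array([-0.0002731 , -0.00124007,  0.00071333, -0.00123848, -0.00109879,
        0.00105277]), 'joint_efforts': array([-2.69937838e-03, -6.05255771e+01, -3.42070627e+01, -2.03655336e-04,
        9.30844748e-03, -2.30453634e-05]), 'eef_pos': array([ 275.4628898 , -560.48987586,  238.55776729]), 'tcp_rot': array([-3.14019416e+00, -3.66224746e-05,  4.56776420e-01]), 'contact_force': array([-0.07856194, -0.12666989, -0.07826564]), 'wrist_torque': array([-0.00419203,  0.06416869,  0.02239236]), 'grasp_force': 0.0, 'opening': 1.003917445588962}
top 52.47643479916595 322.96395500026676 202.6426825428151 [[ 0.00799946 -0.99957196 -0.02814066]
 [-0.9905334  -0.00406424 -0.13721178]
 [ 0.13703868  0.02897189 -0.99014192]] [6.90396892e-01 5.35152194e+02 1.15328242e+03]
side 51.90707095622822 321.8926063511556 201.55768148166075 [[-0.97808153 -0.20788407  0.01186302]
 [-0.15511392  0.68942429 -0.70755482]
 [ 0.13891072 -0.69388642 -0.70655888]] [ 495.94981965  176.28102012 1138.94264521]
wrist 67.95755602738814 318.28082114063966 199.94502611633226 [[ 0.44165334 -0.89718498 -0.00119916]
 [-0.85721956 -0.42237346  0.29457646]
 [-0.26479607 -0.12907273 -0.95562716]] [-624.55869437  -38.74363669  378.71964506]
```

View pics/top0.png

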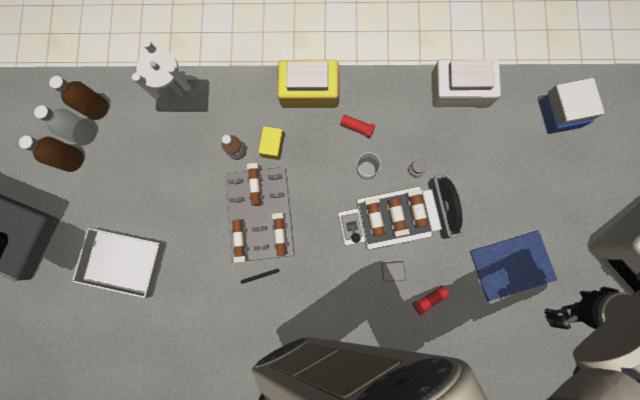

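View pics/side0.png

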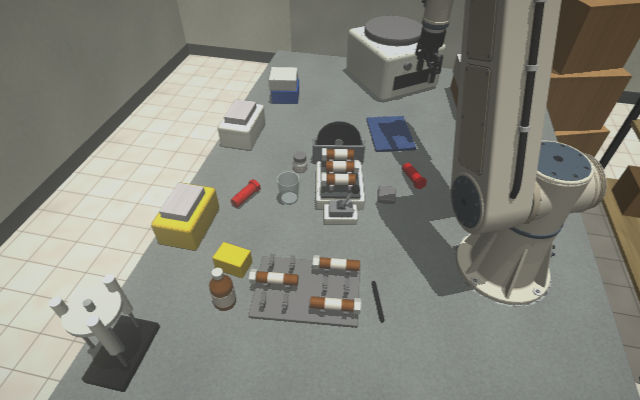

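Top: rack at ~(258,215) with slim tubes at (255,185), (238,240), (280,235). The rocker is at ~(395,215) with stubby vials at (375,218), (397,214), (419,210), the wheel at (450,207) and the lever ball at (355,237). Look-alikes are the red ones at (357,125) and (432,299), which I will leave alone. The close crop follows.

```bash
python3 - <<'E'
import cv2
a=cv2.imread('pics/top0.png')[150:275,215:475];cv2.imwrite('pics/c1.png',cv2.resize(a,None,fx=3,fy=3,interpolation=cv2.INTER_CUBIC))
E
cat > h.py <<'E'
import numpy as np,cv2
from rig import *
def K(f): 
    F=200/np.tan(np.radians(f["vertical_fov"])/2); return F
def proj(f,X):
    c=np.atleast_2d(X)@np.array(f["R"]).T+np.array(f["t"]); return c[:,:2]/c[:,2:]*K(f)+[f["cx"],f["cy"]]
def unproj(f,u,v,z):
    R=np.array(f["R"]);o=-R.T@f["t"];d=R.T@[(u-f["cx"])/K(f),(v-f["cy"])/K(f),1]
    return o+d*(z-o[2])/d[2]
def loc(p,X):  # p=(x,y,yaw), X local -> world
    X=np.atleast_2d(np.array(X,float)).copy();c,s=np.cos(p[2]),np.sin(p[2])
    return np.c_[p[0]+c*X[:,0]-s*X[:,1],p[1]+s*X[:,0]+c*X[:,1],X[:,2]]
def st():
    s=sense();print(round(s['clock'],2),np.round(s['eef_pos'],1),np.round(s['tcp_rot'],3),'open',round(s['opening']*85.4,1),'g',round(s['grasp_force'],1),np.round(s['contact_force'],1));return s
def tool(s,P,yaw=None): # needed dx,dy,dz,turn to bring TCP to P
    R=cv2.Rodrigues(np.zeros(3))[0]
    y=s['tcp_rot'][2];d=np.array(P)-s['eef_pos']
    return np.round([np.cos(y)*d[0]+np.sin(y)*d[1],np.sin(y)*d[0]-np.cos(y)*d[1],-d[2],0 if yaw is None else y-yaw],3)
E
```

```text
(no output)
```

View pics/c1.png

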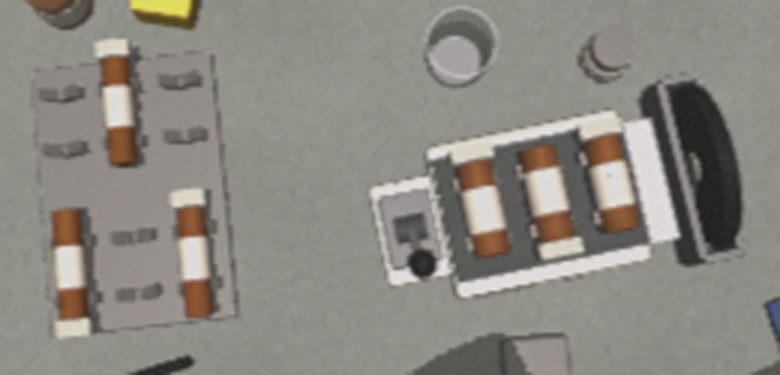

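The crop shows three brown tubes in the rack in grooves 1, 2... (+x middle, −x left, −x right). Three vials sit in the cradles with caps at +x, −x, +x from left to right. The ball is at crop (422,263) and the plate corners are clear.

```bash
cat >> h.py <<'E'
def fit(obs,p0): # obs: list of (frame,(local pts),(pixels))
    from scipy.optimize import least_squares
    r=lambda p:np.concatenate([(proj(f,loc(p,X))-u).ravel() for f,X,u in obs])
    s=least_squares(r,p0,loss='soft_l1');return s.x,np.round(s.fun,1)
E
python3 - <<'E'
from h import *
f=grab_frame("top")
c=lambda L:np.array(L,float)/3+[215,150]
X=[[135,92.5,12],[135,-92.5,12],[-135,-92.5,12],[-135,92.5,12]]
print(fit([(f,X,c([(33,70),(212,54),(237,317),(55,335)]))],[500,200,0]))
X=[[75,95,60],[75,-95,60],[-75,95,60],[-38,126,128]]
u=c([(429,150),(617,114),(460,295),(422,263)])
print(fit([(f,X,u)],[500,-150,0.2]))
for nm,a,b,z in[('v2',(471,150),(491,252),107),('v1',(538,150),(561,250),107),('v0',(600,128),(622,228),107),('t1',(113,44),(122,162),60),('t2',(66,211),(74,333),60),('t0',(187,193),(201,314),60)]:
    A=unproj(f,*c(a),z);B=unproj(f,*c(b),z);print(nm,np.round((A+B)/2),round(np.linalg.norm(A-B)),np.round(np.arctan2(*(A-B)[1::-1]),3))
E
```

```text
(array([5.03801530e+02, 1.94349571e+02, 1.12177158e-01]), array([-0.2, -0. ,  0.5, -1.3,  0.5,  0.2, -1. ,  0.7]))
(array([ 4.87561747e+02, -2.03521448e+02,  1.86236271e-01]), array([-0.4, -1.3,  2.1, -1.1, -0.6,  2.1, -0. ,  0.6]))
v2 [ 487. -142.  107.] 95 0.183
v1 [ 488. -204.  107.] 93 0.208
v0 [ 508. -260.  107.] 93 0.191
t1 [585. 204.  60.] 117 0.107
t2 [422. 244.  60.] 116 0.103
t0 [440. 126.  60.] 116 0.138
```

>>> step_arm([
  {"delta_pos": [34,-18,0],"claw": 85},
  {"delta_pos": [34,-18,0],"claw": 85},
  {"delta_pos": [34,-18,0],"claw": 85},
  {"delta_pos": [34,-18,0],"claw": 60},
  {"delta_pos": [34,-18,0],"claw": 50},
  {"delta_pos": [34,-18,0],"claw": 50},
  {"delta_pos": [34,-18,0],"claw": 50},
  {"delta_pos": [34,-18,0],"claw": 50},
], force=30)

```text
schema error: expected keys claw, delta_pos, turn
```

>>> step_arm([
  {"delta_pos": [34,-18,0],"claw": 50},
  {"delta_pos": [34,-18,0],"claw": 50},
  {"delta_pos": [34,-18,0],"claw": 50},
  {"turn": 0.09,"claw": 50,"delta_pos": [0,0,0]},
  {"turn": 0.09,"claw": 50,"delta_pos": [0,0,0]},
  {"turn": 0.09,"claw": 50,"delta_pos": [0,0,0]},
  {"turn": 0,"claw": 50,"delta_pos": [0,0,0]},
  {"turn": 0,"claw": 50,"delta_pos": [0,0,0]},
])

```text
schema error: expected keys claw, delta_pos, turn
```

Run:
```python
from h import *
import pickle
st();f=grab_frame("wrist");pickle.dump(f,open('w1.pkl','wb'));cv2.imwrite('pics/w1.png',f['img'][:,:,::-1])
```

```text
0.2 [ 275.6 -560.7  238.8] [-3.141  0.     0.457] open 85.7 g 0.0 [-1.   0.1 -0.1]
```

View pics/w1.png

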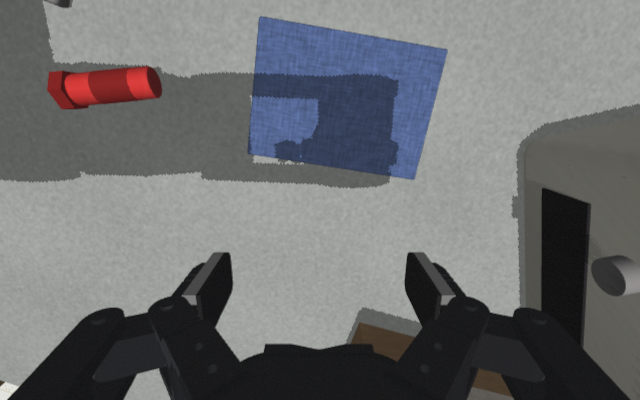

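The moves were refused because every key is required, so this picture shows only the start area (red look-alike at (105,87), blue mat). Repeating the move with all keys.

>>> step_arm([
  {"delta_pos": [30,-24,0],"claw": 85,"turn": 0},
  {"delta_pos": [30,-24,0],"claw": 85,"turn": 0},
  {"delta_pos": [30,-24,0],"claw": 85,"turn": 0},
  {"delta_pos": [30,-24,0],"claw": 50,"turn": 0},
  {"delta_pos": [30,-24,0],"claw": 50,"turn": 0},
  {"delta_pos": [30,-24,0],"claw": 50,"turn": 0},
  {"delta_pos": [30,-24,0],"claw": 50,"turn": 0},
  {"delta_pos": [30,-24,0],"claw": 50,"turn": 0},
], force=30)

```text
clock: 0.92
eef_pos: [406.7, -281.0, 239.4]
tcp_rot: [3.141, -0.0, 0.456]
contact_force: [0.9, 0.6, -0.3]
opening: 0.586
grasp_force: 0.0
```

>>> step_arm([
  {"delta_pos": [30,-24,0],"claw": 50,"turn": 0},
  {"delta_pos": [30,-24,0],"claw": 50,"turn": 0},
  {"turn": 0.09,"claw": 50,"delta_pos": [0,0,0]},
  {"turn": 0.09,"claw": 50,"delta_pos": [0,0,0]},
  {"turn": 0.09,"claw": 50,"delta_pos": [0,0,0]},
  {"turn": 0,"claw": 50,"delta_pos": [0,0,0]},
  {"turn": 0,"claw": 50,"delta_pos": [0,0,0]},
])

```text
clock: 1.5
eef_pos: [439.0, -213.1, 239.3]
tcp_rot: [3.142, 0.0, 0.19]
contact_force: [0.5, -0.6, 0.4]
opening: 0.587
grasp_force: 0.0
```

Run:
```python
from h import *
import pickle
st();f=grab_frame("wrist");pickle.dump(f,open('w1.pkl','wb'));cv2.imwrite('pics/w2.png',f['img'][:,:,::-1])
```

```text
1.5 [ 439.  -213.1  239.3] [3.142 0.    0.19 ] open 50.1 g 0.0 [ 0.5 -0.6  0.4]
```

View pics/w2.png

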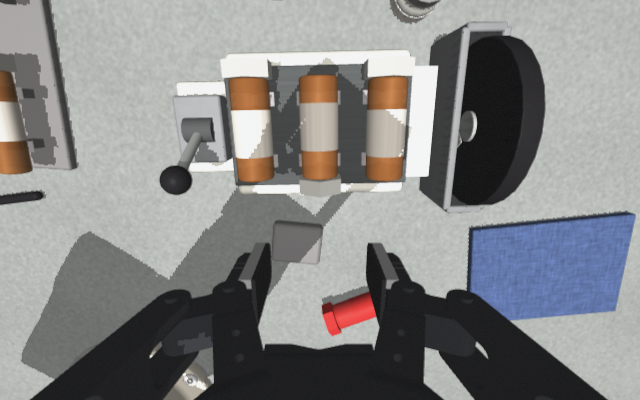

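The wrist view shows the rocker well: ball (176,180), hub (468,126), guard's near edge (462,27)–(443,210), vials centred on columns 252, 320 and 388, and body ends at rows 77 and 181.

Run:
```python
from h import *
import pickle
f=pickle.load(open('w1.pkl','rb'))
X=[[-38,126,120],[0,-139,85],[89,-128,80],[-89,-128,80]]
p,r=fit([(f,X,np.array([(176,180),(468,126),(462,27),(443,210)],float))],[488,-203,.19]);print(p,r)
for i,y in enumerate((-60,0,60)):
    print(proj(f,loc(p,[[46,y,116],[-42,y,116],[-46,y,116],[42,y,116],[0,y,99]])).round(0).tolist())
for u in [(250,77),(253,181),(319,75),(320,180),(389,77),(386,181)]: print(u,(unproj(f,*u,112)).round(0))
# rack edge check with previous rack fit
pr=[503.8,194.3,.112];print(proj(f,loc(pr,[[-135,-92.5,12],[0,-92.5,12]])))
```

```text
[ 4.94087075e+02 -2.03509359e+02  2.13911725e-01] [ 0.1  0.3 -1.8  0.   1.3 -6.  -0.1  3.3]
[[393.0, 72.0], [388.0, 179.0], [387.0, 183.0], [392.0, 77.0], [386.0, 129.0]]
[[318.0, 73.0], [320.0, 180.0], [320.0, 185.0], [318.0, 79.0], [319.0, 131.0]]
[[243.0, 75.0], [253.0, 182.0], [253.0, 186.0], [244.0, 81.0], [253.0, 132.0]]
(250, 77) [ 526. -140.  112.]
(253, 181) [ 440. -153.  112.]
(319, 75) [ 538. -195.  112.]
(320, 180) [ 452. -212.  112.]
(389, 77) [ 548. -251.  112.]
(386, 181) [ 463. -271.  112.]
[[ 70.83088325 172.80938845]
 [ 50.47552913  53.14584073]]
```

>>> step_arm([
  {"delta_pos": [1,38,0],"claw": 50,"turn": 0},
  {"delta_pos": [1,38,0],"claw": 50,"turn": 0},
  {"delta_pos": [1,38,0],"claw": 50,"turn": 0},
  {"delta_pos": [0,37,0],"claw": 50,"turn": 0},
  {"delta_pos": [0,0,35],"claw": 50,"turn": 0},
  {"delta_pos": [0,0,35],"claw": 50,"turn": 0},
  {"delta_pos": [0,0,30],"claw": 50,"turn": 0},
  {"delta_pos": [0,0,23],"claw": 50,"turn": 0},
], force=25)

```text
clock: 2.22
eef_pos: [468.7, -360.9, 113.6]
tcp_rot: [-3.14, 0.002, 0.188]
contact_force: [0.1, 0.4, 0.1]
opening: 0.581
grasp_force: 0.0
```

>>> step_arm([
  {"delta_pos": [0,0,0],"claw": 30,"turn": 0},
  {"delta_pos": [0,0,0],"claw": 20,"turn": 0},
  {"delta_pos": [0,0,0],"claw": 12,"turn": 0},
  {"delta_pos": [0,0,0],"claw": 12,"turn": 0},
  {"delta_pos": [0,0,0],"claw": 12,"turn": 0},
  {"delta_pos": [0,0,0],"claw": 12,"turn": 0},
])

```text
clock: 2.72
eef_pos: [470.5, -361.3, 117.5]
tcp_rot: [3.14, -0.001, 0.188]
contact_force: [-1.3, 1.3, -0.0]
opening: 0.182
grasp_force: 26.6
```

>>> step_arm([
  {"delta_pos": [4.5,0,-6.7],"claw": 12,"turn": 0},
  {"delta_pos": [5.3,0,-6.1],"claw": 12,"turn": 0},
  {"delta_pos": [6.1,0,-5.3],"claw": 12,"turn": 0},
  {"delta_pos": [6.7,0,-4.5],"claw": 12,"turn": 0},
  {"delta_pos": [7.3,0,-3.6],"claw": 12,"turn": 0},
  {"delta_pos": [7.7,0,-2.6],"claw": 12,"turn": 0},
  {"delta_pos": [8,0,-1.6],"claw": 12,"turn": 0},
  {"delta_pos": [8.1,0,-0.5],"claw": 12,"turn": 0},
])

```text
clock: 3.38
eef_pos: [523.1, -350.2, 147.9]
tcp_rot: [-3.14, 0.001, 0.187]
contact_force: [-4.7, 4.7, 2.0]
opening: 0.184
grasp_force: 25.6
```

>>> step_arm([
  {"delta_pos": [8.1,0,0.5],"claw": 12,"turn": 0},
  {"delta_pos": [8,0,1.6],"claw": 12,"turn": 0},
  {"delta_pos": [7.7,0,2.6],"claw": 12,"turn": 0},
  {"delta_pos": [7.3,0,3.6],"claw": 12,"turn": 0},
  {"delta_pos": [6.7,0,4.5],"claw": 12,"turn": 0},
  {"delta_pos": [6.1,0,5.3],"claw": 12,"turn": 0},
  {"delta_pos": [5.3,0,6.1],"claw": 12,"turn": 0},
  {"delta_pos": [4.5,0,6.7],"claw": 12,"turn": 0},
])

```text
clock: 4.05
eef_pos: [578.4, -338.5, 118.1]
tcp_rot: [-3.139, -0.004, 0.187]
contact_force: [2.1, 15.7, 12.1]
opening: 0.184
grasp_force: 32.5
```

>>> step_arm([
  {"delta_pos": [0,0,0],"claw": 12,"turn": 0},
  {"delta_pos": [0,0,0],"claw": 12,"turn": 0},
  {"delta_pos": [0,0,0],"claw": 50,"turn": 0},
  {"delta_pos": [0,0,0],"claw": 50,"turn": 0},
  {"delta_pos": [0,0,0],"claw": 50,"turn": 0},
])

```text
clock: 4.47
eef_pos: [576.5, -341.4, 116.8]
tcp_rot: [3.14, -0.001, 0.187]
contact_force: [0.1, 0.1, 0.1]
opening: 0.579
grasp_force: 0.0
```

Run:
```python
from h import *
import pickle
st();f=grab_frame("side");g=grab_frame("wrist");pickle.dump((f,g),open('w2.pkl','wb'))
print(proj(f,loc([493.5,-203.5,.197],[[0,-150,85]])))
a=cv2.resize(f['img'][90:230,260:420],(400,350));b=cv2.resize(g['img'],(400,250));c=np.vstack([a,b]);cv2.imwrite('pics/s3.png',c[:,:,::-1])
```

```text
4.47 [ 576.5 -341.4  116.8] [ 3.14e+00 -1.00e-03  1.87e-01] open 49.5 g 0.0 [0.1 0.1 0.1]
[[339.10996908 140.67109256]]
```

View pics/s3.png

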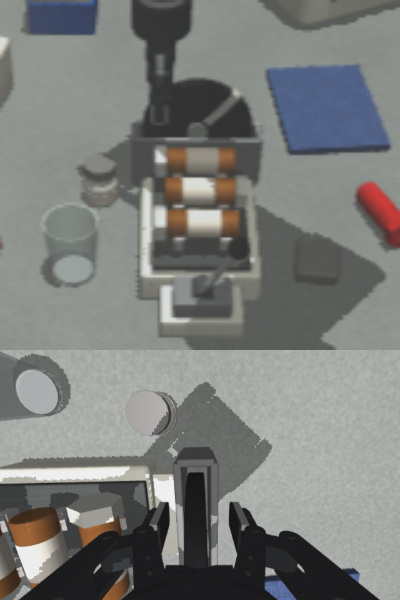

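The side view shows the white line now out of the guard, running from the hub up towards −x at about −50°. I'll measure its angle.

```bash
cat >> h.py <<'E'
def mark(f,p,r=(30,45,60,68)):
    g=cv2.cvtColor(f['img'],cv2.COLOR_RGB2GRAY).astype(np.float32);A=np.radians(np.arange(-85,86,1.))
    S=0
    for q in r:
        u=proj(f,loc(p,np.c_[q*np.sin(A),np.full(A.size,-142.),85+q*np.cos(A)])).astype(np.float32)
        S=cv2.remap(g,u[:,0].reshape(1,-1),u[:,1].reshape(1,-1),1)[0]
        w=np.clip(S-80,0,None);k=np.argmax(S);m=abs(np.arange(A.size)-k)<9
        print(q,'peak',np.degrees(A[k]).round(),S[k].round(),'cent',(np.degrees(A[m])@w[m]/max(w[m].sum(),1)).round(1))
E
python3 - <<'E'
from h import *
import pickle
f,g=pickle.load(open('w2.pkl','rb'))
mark(f,[493.5,-203.5,.197])
E
```

```text
30 peak -38.0 104.0 cent -37.9
45 peak -39.0 104.0 cent -39.1
60 peak -40.0 105.0 cent -38.8
68 peak -37.0 108.0 cent -38.6
```

>>> step_arm([
  {"delta_pos": [-20,0,-20],"claw": 50,"turn": 0},
  {"delta_pos": [-28,0,-7],"claw": 50,"turn": 0},
  {"delta_pos": [-27,0,0],"claw": 50,"turn": 0},
  {"delta_pos": [0,0,0],"claw": 30,"turn": 0},
  {"delta_pos": [0,0,0],"claw": 12,"turn": 0},
  {"delta_pos": [0,0,0],"claw": 12,"turn": 0},
  {"delta_pos": [0,0,0],"claw": 12,"turn": 0},
  {"delta_pos": [0,0,0],"claw": 12,"turn": 0},
])

```text
clock: 5.23
eef_pos: [502.3, -354.5, 143.8]
tcp_rot: [-3.141, 0.001, 0.188]
contact_force: [-7.0, 3.1, 10.9]
opening: 0.18
grasp_force: 24.4
```

>>> step_arm([
  {"delta_pos": [6.7,0,-1.9],"claw": 12,"turn": 0},
  {"delta_pos": [6.9,0,-1.2],"claw": 12,"turn": 0},
  {"delta_pos": [7,0,-0.4],"claw": 12,"turn": 0},
  {"delta_pos": [7,0,0.4],"claw": 12,"turn": 0},
  {"delta_pos": [6.9,0,1.2],"claw": 12,"turn": 0},
  {"delta_pos": [6.7,0,1.9],"claw": 12,"turn": 0},
  {"delta_pos": [0,0,0],"claw": 12,"turn": 0},
  {"delta_pos": [0,0,0],"claw": 12,"turn": 0},
])

```text
clock: 5.9
eef_pos: [543.9, -345.7, 143.3]
tcp_rot: [-3.14, -0.0, 0.188]
contact_force: [-1.5, 7.3, 5.6]
opening: 0.184
grasp_force: 25.8
```

>>> step_arm([
  {"delta_pos": [0,0,0],"claw": 20,"turn": 0},
  {"delta_pos": [0,0,0],"claw": 35,"turn": 0},
  {"delta_pos": [0,0,0],"claw": 50,"turn": 0},
  {"delta_pos": [0,0,-30],"claw": 50,"turn": 0},
  {"delta_pos": [0,0,-30],"claw": 50,"turn": 0},
  {"delta_pos": [0,0,-30],"claw": 50,"turn": 0},
  {"delta_pos": [-30,0,0],"claw": 50,"turn": 0},
  {"delta_pos": [-40,0,0],"claw": 50,"turn": 0},
])

```text
clock: 6.57
eef_pos: [476.3, -361.2, 235.5]
tcp_rot: [3.137, -0.004, 0.189]
contact_force: [-0.1, -1.3, -1.8]
opening: 0.589
grasp_force: 0.0
```

Run:
```python
from h import *
import pickle
st();f=grab_frame("side");g=grab_frame("wrist");pickle.dump((f,g),open('w3.pkl','wb'))
mark(f,[493.5,-203.5,.197])
a=cv2.resize(f['img'][100:180,290:390],(500,400),interpolation=2);b=cv2.resize(g['img'],(320,200));c=np.zeros((600,500,3),np.uint8);c[:400]=a;c[400:,:320]=b;cv2.imwrite('pics/s4.png',c[:,:,::-1])
cv2.imwrite('pics/w4.png',g['img'][:,:,::-1])
```

```text
6.57 [ 476.3 -361.2  235.5] [ 3.137 -0.004  0.189] open 50.3 g 0.0 [-0.1 -1.3 -1.8]
30 peak -9.0 105.0 cent -6.7
45 peak -5.0 105.0 cent -4.9
60 peak -6.0 105.0 cent -5.2
68 peak -6.0 106.0 cent -5.9
```

View pics/s4.png

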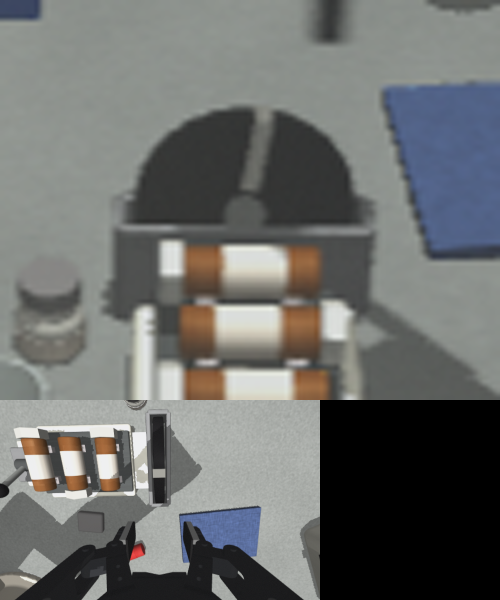

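The line leans about 6° towards −x. I'll cross-check it with the wrist camera, using the mark against the guard ends, and refine the rocker pose.

Run:
```python
import cv2
a=cv2.imread('pics/w4.png');cv2.imwrite('pics/c5.png',cv2.resize(a[10:220,0:360],None,fx=2.2,fy=2.2,interpolation=2))
```

```text
(no output)
```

View pics/c5.png

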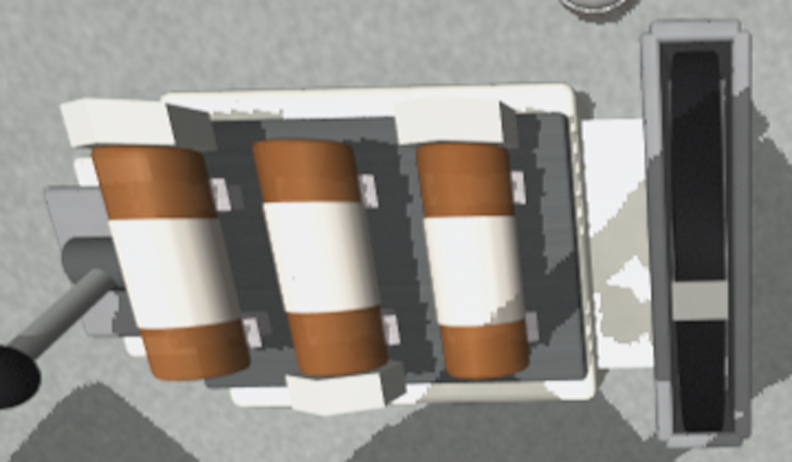

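Run:
```python
from h import *
import pickle
f,g=pickle.load(open('w3.pkl','rb'));w1=pickle.load(open('w1.pkl','rb'))
c=lambda L:np.array(L,float)/2.2+[0,10]
G=[[89,-128,80],[89,-172,80],[-89,-128,80],[-89,-172,80]];u=c([(644,35),(749,35),(656,443),(748,440)])
p,r=fit([(g,G,u),(w1,[[-38,126,120]],np.array([[176,180.]]))],[493,-203,.197]);print(p,r)
for q in (p,[493.5,-203.5,.197]):
    m=unproj(g,*c([(699,300)])[0],159.5);d=m[:2]-q[:2];x=np.cos(q[2])*d[0]+np.sin(q[2])*d[1];y=-np.sin(q[2])*d[0]+np.cos(q[2])*d[1]
    print('mark local',x,y,np.degrees(np.arcsin(x/75)));mark(f,q)
v=[(122,147),(198,370),(303,143),(340,368),(463,145),(487,370)]
for a in c(v): print(unproj(g,*a,114).round(1))
```

```text
[ 4.91649684e+02 -2.04351001e+02  1.93879832e-01] [-0.5 -1.1  3.2 -1.4 -0.5  7.8  0.2  8.9 -0.4  0.4]
mark local -4.478145723274125 -149.35484126798406 -3.4230873432323503
30 peak -4.0 105.0 cent -1.9
45 peak -2.0 106.0 cent -1.9
60 peak -4.0 105.0 cent -2.9
68 peak -4.0 106.0 cent -3.8
mark local -6.92522799269188 -149.81252412660322 -5.298031256279607
30 peak -9.0 105.0 cent -6.7
45 peak -5.0 105.0 cent -4.9
60 peak -6.0 105.0 cent -5.2
68 peak -6.0 106.0 cent -5.9
[ 525.2 -138.6  114. ]
[ 446.1 -162.4  114. ]
[ 538.8 -202.6  114. ]
[ 457.5 -217.8  114. ]
[ 548.9 -259.1  114. ]
[ 467.6 -275.2  114. ]
```

Run:
```python
from h import *
import pickle
from scipy.optimize import least_squares
f,g=pickle.load(open('w3.pkl','rb'))
gr=cv2.cvtColor(f['img'],cv2.COLOR_RGB2GRAY).astype(float)
def onplane(u,v,p,y):
    R=np.array(f["R"]);o=-R.T@f["t"];d=R.T@[(u-f["cx"])/K(f),(v-f["cy"])/K(f),1]
    n=np.array([-np.sin(p[2]),np.cos(p[2]),0]);c=np.array([p[0],p[1],0])
    X=o+d*((y-n@(o-c))/(n@d));return n[1]*(X-c)[0]-n[0]*(X-c)[1],X[2]
p=[493.5,-203.5,.197]
P=[]
for row in range(124,138):
    s=gr[row,325:360];k=np.argmax(s[8:25])+8;m=slice(max(k-3,0),k+4);w=np.clip(s[m]-65,0,None)
    u=325+np.arange(35)[m]@w/w.sum();P.append(onplane(u,row,p,-142))
P=np.array(P);l=np.polyfit(P[:,1],P[:,0],1);print('lean deg',np.degrees(np.arctan(l[0])),'x at axle',np.polyval(l,85),'x at rim',np.polyval(l,160))
# rim: dark-> bright edges per row, threshold crossing
E=[]
for row in range(124,141):
    s=gr[row,300:378];d=np.where(s<62)[0]
    if len(d)>5:E.append((row,300+d[0],300+d[-1]))
print(E[::4])
Q=np.array([[onplane(a-.5,r,p,-142),onplane(b+.5,r,p,-142)] for r,a,b in E]);print(Q[:,:,0].mean(1).round(1),Q[:,:,0].round(0)[::4].tolist(),Q[::4,0,1].round())
```

```text
lean deg -7.711672232157118 x at axle 2.3543032352256077 x at rim -7.801653264120635
[(124, np.int64(329), np.int64(349)), (128, np.int64(323), np.int64(355)), (132, np.int64(320), np.int64(358)), (136, np.int64(318), np.int64(359)), (140, np.int64(317), np.int64(360))]
[3.5 3.4 3.2 3.1 2.9 2.7 4.2 2.4 2.3 3.8 3.6 1.8 3.3 3.1 2.9 2.8 2.6] [[38.0, -31.0], [57.0, -51.0], [67.0, -62.0], [73.0, -67.0], [77.0, -71.0]] [157. 141. 125. 109.  92.]
```

Three measures agree on a lean of about −7.7° (rocker x is ≈496). Correcting that now.

>>> step_arm([
  {"delta_pos": [25,-1.5,0],"claw": 50,"turn": -0.008},
  {"delta_pos": [21,0,0],"claw": 50,"turn": 0},
  {"delta_pos": [0,0,30],"claw": 50,"turn": 0},
  {"delta_pos": [0,0,30],"claw": 50,"turn": 0},
  {"delta_pos": [0,0,28],"claw": 50,"turn": 0},
  {"delta_pos": [0,0,0],"claw": 30,"turn": 0},
  {"delta_pos": [0,0,0],"claw": 12,"turn": 0},
  {"delta_pos": [0,0,0],"claw": 12,"turn": 0},
])

```text
clock: 7.33
eef_pos: [519.4, -350.9, 146.6]
tcp_rot: [3.14, -0.001, 0.195]
contact_force: [2.7, -0.3, -16.3]
opening: 0.18
grasp_force: 27.3
```

>>> step_arm([
  {"delta_pos": [0,0,0],"claw": 12,"turn": 0},
  {"delta_pos": [2.1,0,0],"claw": 12,"turn": 0},
  {"delta_pos": [2.1,0,0],"claw": 12,"turn": 0},
  {"delta_pos": [2.1,0,0],"claw": 12,"turn": 0},
  {"delta_pos": [2.1,0,0],"claw": 12,"turn": 0},
  {"delta_pos": [0,0,0],"claw": 12,"turn": 0},
  {"delta_pos": [0,0,0],"claw": 12,"turn": 0},
  {"delta_pos": [0,0,0],"claw": 12,"turn": 0},
])

```text
clock: 8.0
eef_pos: [527.6, -349.1, 146.6]
tcp_rot: [3.14, -0.001, 0.195]
contact_force: [-3.3, -2.5, 5.8]
opening: 0.18
grasp_force: 30.6
```

>>> step_arm([
  {"delta_pos": [0,0,0],"claw": 20,"turn": 0},
  {"delta_pos": [0,0,0],"claw": 35,"turn": 0},
  {"delta_pos": [0,0,0],"claw": 50,"turn": 0},
  {"delta_pos": [0,0,-30],"claw": 50,"turn": 0},
  {"delta_pos": [0,0,-35],"claw": 50,"turn": 0},
  {"delta_pos": [-40,0,-35],"claw": 50,"turn": 0},
  {"delta_pos": [-40,0,0],"claw": 50,"turn": 0},
  {"delta_pos": [0,0,0],"claw": 50,"turn": 0},
])

```text
clock: 8.67
eef_pos: [452.7, -362.9, 239.3]
tcp_rot: [3.141, 0.001, 0.194]
contact_force: [0.1, -0.2, -1.4]
opening: 0.585
grasp_force: 0.0
```

```bash
cat >> h.py <<'E'
def onplane(f,u,v,p,y):
    R=np.array(f["R"]);o=-R.T@f["t"];d=R.T@[(u-f["cx"])/K(f),(v-f["cy"])/K(f),1]
    n=np.array([-np.sin(p[2]),np.cos(p[2]),0]);c=np.array([p[0],p[1],0])
    X=o+d*((y-n@(o-c))/(n@d));return n[1]*(X-c)[0]-n[0]*(X-c)[1],X[2]
PR=[496,-203.2,.197]
def lean(f,p=PR):
    gr=cv2.cvtColor(f['img'],cv2.COLOR_RGB2GRAY).astype(float);P=[]
    for row in range(124,138):
        s=gr[row,325:360];k=np.argmax(s[4:25])+4;m=slice(max(k-3,0),k+4);w=np.clip(s[m]-65,0,None)
        P.append(onplane(f,325+np.arange(35)[m]@w/w.sum(),row,p,-142))
    P=np.array(P);l=np.polyfit(P[:,1],P[:,0],1);print('lean deg',np.degrees(np.arctan(l[0])).round(1),'x axle',np.polyval(l,85).round(1),'x rim',np.polyval(l,160).round(1))
E
python3 - <<'E'
from h import *
import pickle
st();f=grab_frame("side");g=grab_frame("wrist");pickle.dump((f,g),open('w4.pkl','wb'))
lean(f);mark(f,PR)
# wrist mark: bright blob on wheel strip
gr=cv2.cvtColor(g['img'],cv2.COLOR_RGB2GRAY).astype(float)
A=np.arange(-50,51);u=proj(g,loc(PR,np.c_[A,np.full(A.size,-150.),np.full(A.size,159.)])).astype(np.float32)
S=cv2.remap(gr.astype(np.float32),u[:,0].reshape(1,-1),u[:,1].reshape(1,-1),1)[0];print('wrist mark x',A[S>110])
cv2.imwrite('pics/s6.png',cv2.resize(f['img'][105:155,310:370],(600,500),interpolation=2)[:,:,::-1])
E
```

```text
8.67 [ 452.7 -362.9  239.3] [3.141e+00 1.000e-03 1.940e-01] open 50.0 g 0.0 [ 0.1 -0.2 -1.4]
lean deg -0.3 x axle -0.8 x rim -1.2
30 peak -7.0 106.0 cent -5.0
45 peak -4.0 106.0 cent -1.7
60 peak 0.0 106.0 cent -0.9
68 peak -2.0 106.0 cent -1.1
wrist mark x [-6 -5 -4 -3 -2 -1  0  1  2  3  4  5]
```

View pics/s6.png

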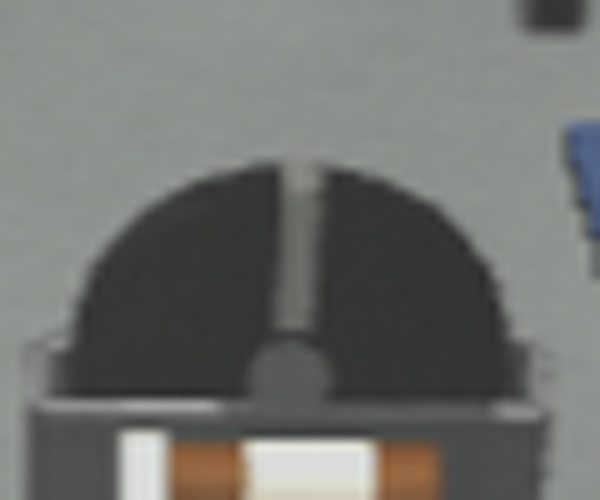

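The line is now upright (lean −0.3°, wrist mark centred at −0.5 mm). Next, the vial in cradle2.

>>> step_arm([
  {"delta_pos": [11.8,-34.6,0],"claw": 46,"turn": 0},
  {"delta_pos": [11.8,-34.6,0],"claw": 46,"turn": 0},
  {"delta_pos": [11.8,-34.6,0],"claw": 46,"turn": 0},
  {"delta_pos": [11.8,-34.6,0],"claw": 46,"turn": 0},
  {"delta_pos": [11.8,-34.6,0],"claw": 46,"turn": 0},
  {"delta_pos": [11.7,-34.6,0],"claw": 46,"turn": 0},
  {"delta_pos": [0,0,35],"claw": 46,"turn": 0},
  {"delta_pos": [0,0,35],"claw": 46,"turn": 0},
])

```text
clock: 9.43
eef_pos: [488.7, -142.7, 168.4]
tcp_rot: [3.14, -0.005, 0.199]
contact_force: [0.5, -0.4, -0.2]
opening: 0.534
grasp_force: 0.0
```

Run:
```python
from h import *
s=st();print(tool(s,[482,-145.5,88],.197))
f=grab_frame('wrist');cv2.imwrite('pics/w7.png',f['img'][:,:,::-1]);print(proj(f,[[482,-145.5,99]]))
```

```text
9.43 [ 488.7 -142.7  168.4] [ 3.14  -0.005  0.199] open 45.6 g 0.0 [ 0.5 -0.4 -0.2]
[-7.1360e+00  1.3730e+00  8.0392e+01  2.0000e-03]
[[319.56875677 225.65859221]]
```

View pics/w7.png

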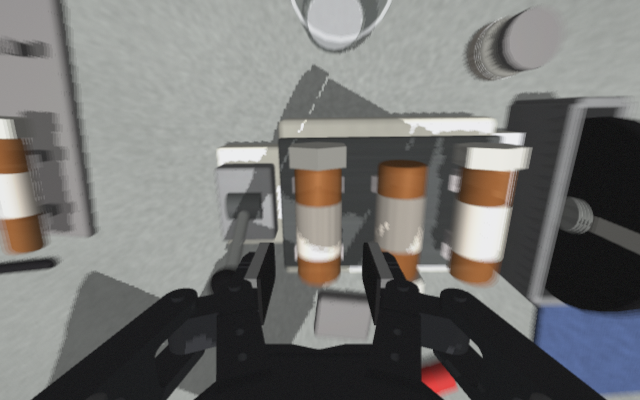

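The view shows the vial under the open fingers on column 320, as projected; the neighbours are clear. Settling, then descending.

>>> step_arm([
  {"delta_pos": [0,0,0],"claw": 46,"turn": 0},
  {"delta_pos": [0,0,0],"claw": 46,"turn": 0},
])

```text
clock: 9.65
eef_pos: [486.4, -144.8, 168.0]
tcp_rot: [-3.141, 0.001, 0.195]
contact_force: [-0.1, -0.2, 0.0]
opening: 0.539
grasp_force: 0.0
```

>>> step_arm([
  {"delta_pos": [0,0,30],"claw": 46,"turn": 0},
  {"delta_pos": [0,0,30],"claw": 46,"turn": 0},
  {"delta_pos": [0,0,21],"claw": 46,"turn": 0},
  {"delta_pos": [0,0,0],"claw": 46,"turn": 0},
  {"delta_pos": [0,0,0],"claw": 28,"turn": 0},
  {"delta_pos": [0,0,0],"claw": 28,"turn": 0},
  {"delta_pos": [0,0,0],"claw": 28,"turn": 0},
  {"delta_pos": [0,0,0],"claw": 28,"turn": 0},
], force=35)

```text
clock: 10.32
eef_pos: [486.4, -144.5, 89.1]
tcp_rot: [-3.141, -0.001, 0.194]
contact_force: [-3.2, 7.6, 2.1]
opening: 0.394
grasp_force: 34.6
```

>>> step_arm([
  {"delta_pos": [0,0,-20],"claw": 28,"turn": 0},
  {"delta_pos": [0,0,-40],"claw": 28,"turn": 0},
  {"delta_pos": [0,0,-40],"claw": 28,"turn": 0},
  {"delta_pos": [0,0,-40],"claw": 28,"turn": 0},
  {"delta_pos": [1,-38,-10],"claw": 28,"turn": 0},
  {"delta_pos": [1,-38,0],"claw": 28,"turn": 0},
  {"delta_pos": [1,-38,0],"claw": 28,"turn": 0},
  {"delta_pos": [1,-38,0],"claw": 28,"turn": 0},
])

```text
clock: 10.98
eef_pos: [461.1, 6.0, 240.4]
tcp_rot: [3.141, -0.005, 0.193]
contact_force: [0.7, 0.6, -0.1]
opening: 0.381
grasp_force: 35.1
```

>>> step_arm([
  {"delta_pos": [1,-38,0],"claw": 28,"turn": 0},
  {"delta_pos": [1,-38,0],"claw": 28,"turn": 0},
  {"delta_pos": [1,-38,0],"claw": 28,"turn": 0},
  {"delta_pos": [1,-38,0],"claw": 28,"turn": 0},
  {"delta_pos": [1,-36,0],"claw": 28,"turn": 0.08},
  {"delta_pos": [0,0,0],"claw": 28,"turn": 0},
  {"delta_pos": [0,0,0],"claw": 28,"turn": 0},
  {"delta_pos": [0,0,0],"claw": 28,"turn": 0},
])

```text
clock: 11.65
eef_pos: [429.5, 190.4, 238.7]
tcp_rot: [-3.141, -0.003, 0.117]
contact_force: [-0.6, -0.0, -0.3]
opening: 0.386
grasp_force: 35.1
```

Run:
```python
from h import *
import pickle
s=st()
f=grab_frame('wrist');pickle.dump((s,f),open('w8.pkl','wb'));cv2.imwrite('pics/w8.png',f['img'][:,:,::-1])
p=[503.8,194.3,.112]
for n,X in (('corners',[[135,92.5,12],[135,-92.5,12],[-135,-92.5,12],[-135,92.5,12]]),('g',[[x,y,47] for x in(-75,75) for y in(-60,0,60)])): print(n,proj(f,loc(p,X)).round().tolist())
e=s['eef_pos'];y=s['tcp_rot'][2];d=np.array([np.cos(y),np.sin(y),0])
print('vial',proj(f,[e+d*k+[0,0,z] for k,z in((0,11),(-42,28),(46,28))]).round(1).tolist())
```

```text
11.65 [429.5 190.4 238.7] [-3.141e+00 -3.000e-03  1.170e-01] open 32.9 g 35.1 [-0.6 -0.  -0.3]
corners [[234.0, -28.0], [413.0, -27.0], [393.0, 219.0], [250.0, 218.0]]
g [[375.0, 180.0], [322.0, 179.0], [269.0, 179.0], [385.0, 30.0], [323.0, 29.0], [262.0, 29.0]]
vial [[317.6, 275.3], [317.5, 376.3], [317.5, 190.3]]
```

View pics/w8.png

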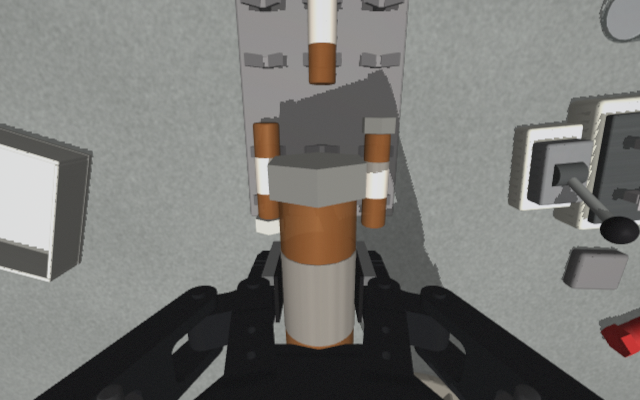

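The view shows the held vial capped forward (cap junction ≈ row 205), rack near corners at (393,215)/(250,215), and free-groove support tops at about (380,61) and (265,60).

Run:
```python
from h import *
import pickle
s,f=pickle.load(open('w8.pkl','rb'));p=[503.8,194.3,.112]
for X in ([[47,-60+a,44] for a in(18,-18)],[[47,60+a,44] for a in(18,-18)],[[103,-60+a,44] for a in(18,-18)],[[-47,a,44] for a in(18,0,-18)]): print(proj(f,loc(p,X)).round().tolist())
e=s['eef_pos']
for r in (203,206): print('junction',unproj(f,318,r,e[2]+27)-e)
a=f['img'][:240,220:420];cv2.imwrite('pics/c8.png',cv2.resize(a,(500,600),interpolation=2)[:,:,::-1])
```

```text
[[364.0, 62.0], [400.0, 62.0]]
[[246.0, 61.0], [282.0, 61.0]]
[[367.0, -2.0], [405.0, -2.0]]
[[306.0, 154.0], [322.0, 154.0], [338.0, 154.0]]
junction [40.49607721  4.55643969 27.        ]
junction [39.3087888   4.41698834 27.        ]
```

View pics/c8.png

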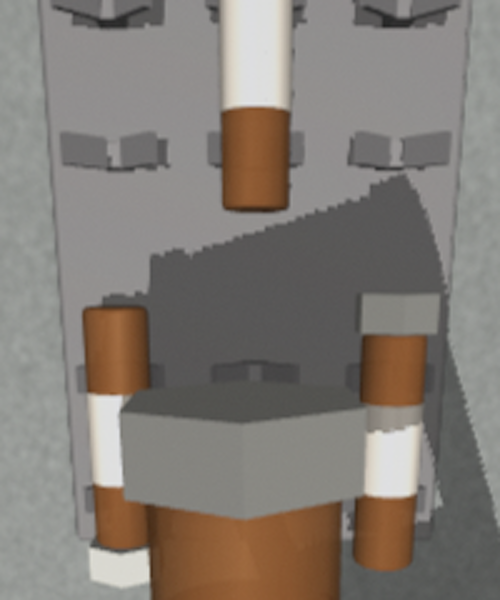

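>>> step_arm([
  {"delta_pos": [31.5,-11,0],"claw": 28,"turn": 0},
  {"delta_pos": [31.5,-11,0],"claw": 28,"turn": 0},
  {"delta_pos": [31.5,-11,0],"claw": 28,"turn": 0},
  {"delta_pos": [31.5,-11,0],"claw": 28,"turn": 0},
  {"delta_pos": [31.5,-11,0],"claw": 28,"turn": 0},
  {"delta_pos": [0,0,40],"claw": 28,"turn": 0},
  {"delta_pos": [0,0,40],"claw": 28,"turn": 0},
  {"delta_pos": [0,0,30],"claw": 28,"turn": 0},
])

```text
clock: 12.37
eef_pos: [579.6, 260.9, 124.8]
tcp_rot: [3.141, 0.001, 0.113]
contact_force: [-0.3, 0.0, -0.9]
opening: 0.386
grasp_force: 35.2
```

>>> step_arm([
  {"delta_pos": [0,0,0],"claw": 28,"turn": 0},
  {"delta_pos": [0,0,0],"claw": 28,"turn": 0},
])

```text
clock: 12.53
eef_pos: [578.8, 261.2, 126.2]
tcp_rot: [3.141, 0.003, 0.113]
contact_force: [0.4, -1.1, 0.1]
opening: 0.386
grasp_force: 35.2
```

```bash
cat >> h.py <<'E'
PK=[506.5,194.7,.112]
GR={i:(x,y) for i,(x,y) in enumerate([(-75,-60),(-75,0),(-75,60),(75,-60),(75,0),(75,60)])}
def groove(i,off=0,z=47): return loc(PK,[[GR[i][0]+off,GR[i][1],z]])[0]
def cradle(i,off=0,z=95): return loc(PR,[[off,60*i-60,z]])[0]
E
python3 - <<'E'
from h import *
import pickle
s=st();print(tool(s,groove(5,5.5,41),.112))
f=grab_frame('top')
for n,u,z in(('reagent',(234,150),70),('beaker',(368,166),40),('tipbox',(270,142),55)): print(n,unproj(f,*u,z).round())
pickle.dump(f,open('top1.pkl','wb'))
E
```

```text
12.53 [578.8 261.2 126.2] [3.141e+00 3.000e-03 1.130e-01] open 33.0 g 35.2 [ 0.4 -1.1  0.1]
[ 1.2000e+00 -2.0320e+00  8.5188e+01  1.0000e-03]
reagent [685. 264.  70.]
beaker [ 644. -128.   40.]
tipbox [713. 162.  55.]
```

>>> step_arm([
  {"delta_pos": [1,-2,30],"claw": 28,"turn": 0},
  {"delta_pos": [0,0,30],"claw": 28,"turn": 0},
  {"delta_pos": [0,0,15],"claw": 28,"turn": 0},
  {"delta_pos": [0,0,6],"claw": 28,"turn": 0},
  {"delta_pos": [0,0,3],"claw": 28,"turn": 0},
  {"delta_pos": [0,0,0],"claw": 28,"turn": 0},
])

```text
clock: 13.08
eef_pos: [581.2, 265.4, 44.6]
tcp_rot: [-3.141, -0.003, 0.115]
contact_force: [0.0, 0.2, -0.1]
opening: 0.386
grasp_force: 35.2
```

Run:
```python
from h import *
import pickle
s=st();f=grab_frame('wrist')
g=grab_frame('side');c=np.vstack([cv2.resize(f['img'],(480,300)),cv2.resize(g['img'][230:330,230:390],(480,300))]);cv2.imwrite('pics/w9.png',c[:,:,::-1])
```

```text
13.08 [581.2 265.4  44.6] [-3.141e+00 -3.000e-03  1.150e-01] open 33.0 g 35.2 [ 0.   0.2 -0.1]
```

View pics/w9.png

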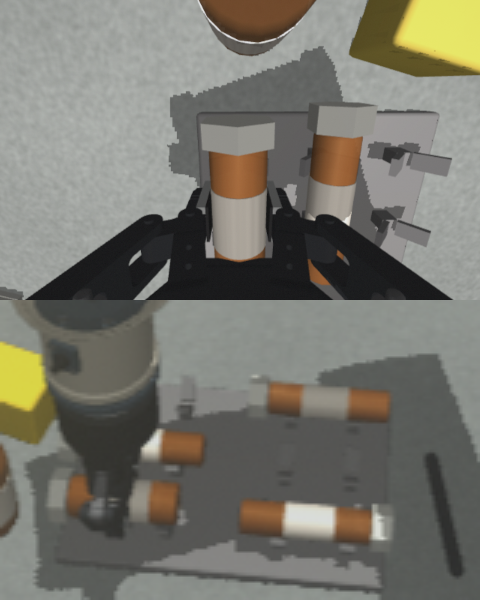

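The wrist view shows the held vial over groove5, next to the tube in groove4. The side view shows it almost seated, with clear space around it. Settling and lowering.

>>> step_arm([
  {"delta_pos": [0,0,0],"claw": 28,"turn": 0},
  {"delta_pos": [0,0,0],"claw": 28,"turn": 0},
])

```text
clock: 13.35
eef_pos: [580.5, 265.4, 44.0]
tcp_rot: [-3.141, -0.002, 0.115]
contact_force: [-0.1, -1.0, -0.6]
opening: 0.385
grasp_force: 35.2
```

>>> step_arm([
  {"delta_pos": [0,0,1.5],"claw": 28,"turn": 0},
  {"delta_pos": [0,0,1.5],"claw": 28,"turn": 0},
  {"delta_pos": [0,0,0],"claw": 28,"turn": 0},
])

```text
clock: 13.6
eef_pos: [580.1, 265.3, 40.1]
tcp_rot: [-3.141, -0.001, 0.115]
contact_force: [-0.1, -0.2, 4.6]
opening: 0.385
grasp_force: 35.4
```

>>> step_arm([
  {"delta_pos": [0,0,0],"claw": 46,"turn": 0},
  {"delta_pos": [0,0,0],"claw": 46,"turn": 0},
  {"delta_pos": [0,0,0],"claw": 46,"turn": 0},
  {"delta_pos": [0,0,-30],"claw": 46,"turn": 0},
  {"delta_pos": [0,0,-40],"claw": 46,"turn": 0},
  {"delta_pos": [0,0,-40],"claw": 46,"turn": 0},
  {"delta_pos": [0,0,-40],"claw": 46,"turn": 0},
  {"delta_pos": [0,0,-40],"claw": 46,"turn": 0},
])

```text
clock: 14.27
eef_pos: [579.4, 264.9, 231.4]
tcp_rot: [3.141, 0.0, 0.115]
contact_force: [0.5, 0.1, 0.1]
opening: 0.541
grasp_force: 0.0
```

```bash
sed -i 's/^PK=.*/PK=[506.5,196,.112]/' h.py
python3 - <<'E'
from h import *
s=st();print(tool(s,[496.5,-203,168],.197))
E
```

```text
14.27 [579.4 264.9 231.4] [3.141 0.    0.115] open 46.2 g 0.0 [0.5 0.1 0.1]
[-1.35973e+02  4.55331e+02  6.34420e+01 -8.20000e-02]
```

>>> step_arm([
  {"delta_pos": [-11.3,38,0],"claw": 46,"turn": 0},
  {"delta_pos": [-11.3,38,0],"claw": 46,"turn": 0},
  {"delta_pos": [-11.3,38,0],"claw": 46,"turn": 0},
  {"delta_pos": [-11.3,38,0],"claw": 46,"turn": 0},
  {"delta_pos": [-11.3,38,0],"claw": 46,"turn": 0},
  {"delta_pos": [-11.3,38,0],"claw": 46,"turn": 0},
  {"delta_pos": [-11.3,38,0],"claw": 46,"turn": 0},
  {"delta_pos": [-11.3,38,0],"claw": 46,"turn": 0},
])

```text
clock: 14.93
eef_pos: [524.1, -48.9, 229.8]
tcp_rot: [3.142, -0.0, 0.115]
contact_force: [1.0, 0.6, 0.5]
opening: 0.54
grasp_force: 0.0
```

>>> step_arm([
  {"delta_pos": [-11.3,38,0],"claw": 46,"turn": 0},
  {"delta_pos": [-11.3,38,0],"claw": 46,"turn": 0},
  {"delta_pos": [-11.3,38,0],"claw": 46,"turn": 0},
  {"delta_pos": [-11.3,37,0],"claw": 46,"turn": -0.08},
  {"delta_pos": [0,0,20],"claw": 46,"turn": 0},
  {"delta_pos": [0,0,20],"claw": 46,"turn": 0},
  {"delta_pos": [0,0,0],"claw": 46,"turn": 0},
  {"delta_pos": [0,0,0],"claw": 46,"turn": 0},
])

```text
clock: 15.6
eef_pos: [496.4, -202.2, 189.0]
tcp_rot: [-3.14, 0.002, 0.194]
contact_force: [-1.0, 0.3, 0.2]
opening: 0.54
grasp_force: 0.0
```

```bash
cat >> h.py <<'E'
def brown(f,box=None,mn=60):
    """orange-brown blobs (tube/vial bodies) in an image: centroid + box"""
    h=cv2.cvtColor(f['img'],cv2.COLOR_RGB2HSV);m=cv2.inRange(h,(5,130,50),(18,255,255))
    n,l,S,C=cv2.connectedComponentsWithStats(m)
    return [(C[i].round(1).tolist(),S[i][:4].tolist()) for i in range(1,n) if S[i][4]>=mn]
E
python3 - <<'E'
from h import *
s=st();print(tool(s,[496.5,-203,88],.197))
f=grab_frame('wrist')
for b in brown(f):print(b)
for i in(0,1):
    print(proj(f,[cradle(i,k,116) for k in(-46,-42,42,46)]).round(0).tolist())
print('v2',proj(f,[cradle(2,k,95) for k in(-28,28)]).round(0).tolist())
E
```

```text
15.6 [ 496.4 -202.2  189. ] [-3.14e+00  2.00e-03  1.94e-01] open 46.1 g 0.0 [-1.   0.3  0.2]
[-5.70000e-02  7.83000e-01  1.01044e+02 -3.00000e-03]
([318.1, 167.6], [297, 151, 43, 35])
([396.9, 174.6], [374, 158, 47, 35])
([319.2, 249.7], [300, 234, 40, 32])
([397.8, 251.6], [372, 238, 42, 29])
[[395.0, 270.0], [396.0, 265.0], [405.0, 158.0], [405.0, 153.0]]
[[319.0, 270.0], [319.0, 265.0], [319.0, 159.0], [319.0, 153.0]]
v2 [[248.0, 238.0], [242.0, 172.0]]
```

>>> step_arm([
  {"delta_pos": [2,0.5,30],"claw": 46,"turn": 0},
  {"delta_pos": [0,0,30],"claw": 46,"turn": 0},
  {"delta_pos": [0,0,25],"claw": 46,"turn": 0},
  {"delta_pos": [0,0,15],"claw": 46,"turn": 0},
  {"delta_pos": [0,0,0],"claw": 46,"turn": 0},
  {"delta_pos": [0,0,0],"claw": 28,"turn": 0},
  {"delta_pos": [0,0,0],"claw": 28,"turn": 0},
  {"delta_pos": [0,0,0],"claw": 28,"turn": 0},
])

```text
clock: 16.32
eef_pos: [500.3, -202.4, 91.4]
tcp_rot: [3.141, -0.002, 0.195]
contact_force: [-0.3, 3.9, 1.2]
opening: 0.384
grasp_force: 34.8
```

>>> step_arm([
  {"delta_pos": [0,0,0],"claw": 28,"turn": 0},
  {"delta_pos": [0,0,0],"claw": 28,"turn": 0},
])

```text
clock: 16.48
eef_pos: [500.3, -202.4, 91.4]
tcp_rot: [3.141, -0.002, 0.195]
contact_force: [-1.0, 7.0, 8.4]
opening: 0.387
grasp_force: 35.5
```

>>> step_arm([
  {"delta_pos": [0,0,-20],"claw": 28,"turn": 0},
  {"delta_pos": [0,0,-40],"claw": 28,"turn": 0},
  {"delta_pos": [0,0,-40],"claw": 28,"turn": 0},
  {"delta_pos": [0,0,-40],"claw": 28,"turn": 0},
  {"delta_pos": [0,0,0],"claw": 28,"turn": 0},
  {"delta_pos": [0,0,0],"claw": 28,"turn": 0},
])

```text
clock: 16.98
eef_pos: [501.1, -203.5, 233.2]
tcp_rot: [3.137, -0.006, 0.195]
contact_force: [-0.2, 0.3, -1.7]
opening: 0.381
grasp_force: 35.3
```

Run:
```python
from h import *
s=st();f=grab_frame('wrist')
for b in brown(f):print(b)
e=s['eef_pos'];y=s['tcp_rot'][2];d=np.array([np.cos(y),np.sin(y),0])
for k in(-50,-46,46,42,38):print(k,proj(f,[e+d*k+[0,0,27],e+d*k+[0,0,-7]]).round(1).tolist())
print(tool(s,groove(3,0,126),.112))
```

```text
16.98 [ 501.1 -203.5  233.2] [ 3.137 -0.006  0.195] open 32.5 g 35.3 [-0.2  0.3 -1.7]
([9.5, 149.5], [0, 136, 23, 27])
([380.3, 170.3], [362, 157, 38, 28])
([317.8, 219.0], [280, 185, 76, 70])
([16.3, 214.2], [0, 199, 33, 31])
([377.4, 236.7], [361, 225, 34, 23])
([318.9, 338.7], [286, 323, 66, 27])
-50 [[317.8, 388.0], [317.6, 335.2]]
-46 [[317.8, 381.3], [317.6, 329.5]]
46 [[317.9, 189.2], [317.6, 171.3]]
42 [[317.9, 199.5], [317.6, 179.4]]
38 [[317.9, 209.5], [317.6, 187.4]]
[ 1.52372e+02 -3.24949e+02  1.07203e+02  8.30000e-02]
```

>>> step_arm([
  {"delta_pos": [17.2,-36.1,0],"claw": 28,"turn": 0},
  {"delta_pos": [17.2,-36.1,0],"claw": 28,"turn": 0},
  {"delta_pos": [17.2,-36.1,0],"claw": 28,"turn": 0},
  {"delta_pos": [17.2,-36.1,0],"claw": 28,"turn": 0},
  {"delta_pos": [17.2,-36.1,0],"claw": 28,"turn": 0},
  {"delta_pos": [17.2,-36.1,0],"claw": 28,"turn": 0},
  {"delta_pos": [17.2,-36.1,0],"claw": 28,"turn": 0},
  {"delta_pos": [17.2,-36.1,0],"claw": 28,"turn": 0},
])

```text
clock: 17.7
eef_pos: [577.6, 109.2, 227.9]
tcp_rot: [3.141, 0.003, 0.195]
contact_force: [-0.1, 0.2, -1.0]
opening: 0.387
grasp_force: 35.2
```

>>> step_arm([
  {"delta_pos": [17.2,-36.1,0],"claw": 28,"turn": 0.083},
  {"delta_pos": [0,0,35],"claw": 28,"turn": 0},
  {"delta_pos": [0,0,35],"claw": 28,"turn": 0},
  {"delta_pos": [0,0,35],"claw": 28,"turn": 0},
  {"delta_pos": [0,0,0],"claw": 28,"turn": 0},
  {"delta_pos": [0,0,0],"claw": 28,"turn": 0},
  {"delta_pos": [0,0,0],"claw": 28,"turn": 0},
])

```text
clock: 18.28
eef_pos: [588.7, 146.1, 125.5]
tcp_rot: [3.142, -0.0, 0.112]
contact_force: [-0.1, 0.2, 0.7]
opening: 0.387
grasp_force: 35.3
```

Run:
```python
from h import *
s=st();print(tool(s,groove(3,2.5,43.4),.112))
```

```text
18.28 [588.7 146.1 125.5] [ 3.142 -0.     0.112] open 33.1 g 35.3 [-0.1  0.2  0.7]
[ 1.361  1.181 82.056 -0.   ]
```

>>> step_arm([
  {"delta_pos": [1.4,1,30],"claw": 28,"turn": 0},
  {"delta_pos": [0,0,30],"claw": 28,"turn": 0},
  {"delta_pos": [0,0,14],"claw": 28,"turn": 0},
  {"delta_pos": [0,0,5],"claw": 28,"turn": 0},
  {"delta_pos": [0,0,0],"claw": 28,"turn": 0},
  {"delta_pos": [0,0,0],"claw": 28,"turn": 0},
])

```text
clock: 18.78
eef_pos: [591.3, 145.5, 47.7]
tcp_rot: [-3.141, -0.003, 0.112]
contact_force: [0.4, -0.3, 0.3]
opening: 0.385
grasp_force: 35.3
```

>>> step_arm([
  {"delta_pos": [0,0,1.5],"claw": 28,"turn": 0},
  {"delta_pos": [0,0,1],"claw": 28,"turn": 0},
  {"delta_pos": [0,0,0],"claw": 28,"turn": 0},
])

```text
clock: 19.03
eef_pos: [590.4, 145.5, 44.2]
tcp_rot: [-3.141, -0.002, 0.112]
contact_force: [0.4, 0.5, -0.4]
opening: 0.386
grasp_force: 35.3
```

>>> step_arm([
  {"delta_pos": [0,0,1],"claw": 28,"turn": 0},
  {"delta_pos": [0,0,1],"claw": 28,"turn": 0},
  {"delta_pos": [0,0,0],"claw": 28,"turn": 0},
])

```text
clock: 19.28
eef_pos: [590.3, 145.7, 42.6]
tcp_rot: [-3.141, -0.001, 0.112]
contact_force: [-3.5, 0.1, 12.7]
opening: 0.386
grasp_force: 36.5
```

>>> step_arm([
  {"delta_pos": [0,0,0],"claw": 28,"turn": 0},
])

```text
clock: 19.37
eef_pos: [590.3, 145.6, 42.6]
tcp_rot: [-3.141, -0.001, 0.112]
contact_force: [-3.6, -0.2, 12.5]
opening: 0.388
grasp_force: 36.5
```

>>> step_arm([
  {"delta_pos": [0,0,0],"claw": 46,"turn": 0},
  {"delta_pos": [0,0,0],"claw": 46,"turn": 0},
  {"delta_pos": [0,0,0],"claw": 46,"turn": 0},
  {"delta_pos": [0,0,-30],"claw": 46,"turn": 0},
  {"delta_pos": [0,0,-40],"claw": 46,"turn": 0},
  {"delta_pos": [0,0,-40],"claw": 46,"turn": 0},
  {"delta_pos": [0,0,-40],"claw": 46,"turn": 0},
  {"delta_pos": [0,0,-40],"claw": 46,"turn": 0},
])

```text
clock: 20.03
eef_pos: [589.3, 145.2, 232.9]
tcp_rot: [3.142, 0.001, 0.112]
contact_force: [1.5, 0.7, 0.6]
opening: 0.539
grasp_force: 0.0
```

Run:
```python
from h import *
s=st();print(tool(s,cradle(0,-2.5,168),.197))
```

```text
20.03 [589.3 145.2 232.9] [3.142e+00 1.000e-03 1.120e-01] open 46.0 g 0.0 [1.5 0.7 0.6]
[-1.28989e+02  3.95811e+02  6.48820e+01 -8.50000e-02]
```

>>> step_arm([
  {"delta_pos": [-11.7,36,0],"claw": 46,"turn": 0},
  {"delta_pos": [-11.7,36,0],"claw": 46,"turn": 0},
  {"delta_pos": [-11.7,36,0],"claw": 46,"turn": 0},
  {"delta_pos": [-11.7,36,0],"claw": 46,"turn": 0},
  {"delta_pos": [-11.7,36,0],"claw": 46,"turn": 0},
  {"delta_pos": [-11.7,36,0],"claw": 46,"turn": 0},
  {"delta_pos": [-11.7,36,0],"claw": 46,"turn": 0},
  {"delta_pos": [-11.7,36,0],"claw": 46,"turn": 0},
])

```text
clock: 20.7
eef_pos: [528.1, -153.0, 231.2]
tcp_rot: [-3.142, 0.0, 0.112]
contact_force: [0.9, 0.1, 0.0]
opening: 0.541
grasp_force: 0.0
```

>>> step_arm([
  {"delta_pos": [-11.7,36,0],"claw": 46,"turn": 0},
  {"delta_pos": [-11.7,36,0],"claw": 46,"turn": 0},
  {"delta_pos": [-11.7,36,0],"claw": 46,"turn": -0.085},
  {"delta_pos": [0,0,20],"claw": 46,"turn": 0},
  {"delta_pos": [0,0,25],"claw": 46,"turn": 0},
  {"delta_pos": [0,0,0],"claw": 46,"turn": 0},
  {"delta_pos": [0,0,0],"claw": 46,"turn": 0},
])

```text
clock: 21.28
eef_pos: [505.0, -262.1, 185.2]
tcp_rot: [-3.139, 0.003, 0.196]
contact_force: [1.3, 0.0, 0.1]
opening: 0.538
grasp_force: 0.0
```

Run:
```python
from h import *
s=st();print(tool(s,cradle(0,-2.5,89),.197))
f=grab_frame('wrist')
for b in brown(f):print(b)
print(proj(f,[cradle(0,k-2.5,z) for k,z in((-42,116),(46,116),(0,99))]).round(0).tolist())
```

```text
21.28 [ 505.  -262.1  185.2] [-3.139e+00  3.000e-03  1.960e-01] open 46.0 g 0.0 [1.3 0.  0.1]
[ 1.6700e-01  4.2700e-01  9.6227e+01 -1.0000e-03]
([317.8, 171.5], [296, 154, 44, 36])
([318.7, 252.4], [299, 239, 41, 27])
[[319.0, 267.0], [319.0, 152.0], [319.0, 208.0]]
```

>>> step_arm([
  {"delta_pos": [0,0,30],"claw": 46,"turn": 0},
  {"delta_pos": [0,0,30],"claw": 46,"turn": 0},
  {"delta_pos": [0,0,25],"claw": 46,"turn": 0},
  {"delta_pos": [0,0,11],"claw": 46,"turn": 0},
  {"delta_pos": [0,0,0],"claw": 46,"turn": 0},
  {"delta_pos": [0,0,0],"claw": 28,"turn": 0},
  {"delta_pos": [0,0,0],"claw": 28,"turn": 0},
  {"delta_pos": [0,0,0],"claw": 28,"turn": 0},
])

```text
clock: 22.0
eef_pos: [506.8, -262.2, 92.1]
tcp_rot: [3.141, -0.001, 0.197]
contact_force: [-1.2, 6.8, 1.0]
opening: 0.389
grasp_force: 34.8
```

>>> step_arm([
  {"delta_pos": [0,0,0],"claw": 28,"turn": 0},
  {"delta_pos": [0,0,0],"claw": 28,"turn": 0},
])

```text
clock: 22.17
eef_pos: [506.8, -262.1, 92.1]
tcp_rot: [3.141, -0.002, 0.197]
contact_force: [0.1, 6.1, 0.8]
opening: 0.382
grasp_force: 34.8
```

>>> step_arm([
  {"delta_pos": [0,0,-20],"claw": 28,"turn": 0},
  {"delta_pos": [0,0,-40],"claw": 28,"turn": 0},
  {"delta_pos": [0,0,-40],"claw": 28,"turn": 0},
  {"delta_pos": [0,0,-40],"claw": 28,"turn": 0},
  {"delta_pos": [0,0,0],"claw": 28,"turn": 0},
  {"delta_pos": [0,0,0],"claw": 28,"turn": 0},
])

```text
clock: 22.67
eef_pos: [508.2, -263.7, 234.8]
tcp_rot: [3.136, -0.006, 0.197]
contact_force: [-0.3, -0.2, -1.9]
opening: 0.388
grasp_force: 35.1
```

Run:
```python
from h import *
s=st();f=grab_frame('wrist')
for b in brown(f):print(b)
e=s['eef_pos'];y=s['tcp_rot'][2];d=np.array([np.cos(y),np.sin(y),0])
for k in(46,42,38):print(k,proj(f,[e+d*k+[0,0,27]]).round(1).tolist())
print(tool(s,groove(1,0,126),.112))
lean(grab_frame('side'))
```

```text
22.67 [ 508.2 -263.7  234.8] [ 3.136 -0.006  0.197] open 33.2 g 35.1 [-0.3 -0.2 -1.9]
([317.4, 222.9], [280, 193, 75, 62])
([318.5, 338.7], [286, 322, 66, 28])
46 [[318.0, 189.1]]
42 [[318.0, 199.3]]
38 [[318.0, 209.4]]
[ 1.35600e+01 -4.57538e+02  1.08823e+02  8.50000e-02]
lean deg 0.1 x axle -1.2 x rim -1.1
```

>>> step_arm([
  {"delta_pos": [1.3,-38.1,0],"claw": 28,"turn": 0},
  {"delta_pos": [1.3,-38.1,0],"claw": 28,"turn": 0},
  {"delta_pos": [1.3,-38.1,0],"claw": 28,"turn": 0},
  {"delta_pos": [1.3,-38.1,0],"claw": 28,"turn": 0},
  {"delta_pos": [1.3,-38.1,0],"claw": 28,"turn": 0},
  {"delta_pos": [1.3,-38.1,0],"claw": 28,"turn": 0},
  {"delta_pos": [1.3,-38.1,0],"claw": 28,"turn": 0},
  {"delta_pos": [1.3,-38.1,0],"claw": 28,"turn": 0},
])

```text
clock: 23.43
eef_pos: [455.1, 39.9, 229.0]
tcp_rot: [-3.141, 0.002, 0.197]
contact_force: [1.2, -0.2, -0.3]
opening: 0.383
grasp_force: 35.2
```

>>> step_arm([
  {"delta_pos": [1.3,-38.1,0],"claw": 28,"turn": 0},
  {"delta_pos": [1.3,-38.1,0],"claw": 28,"turn": 0},
  {"delta_pos": [1.3,-38.1,0],"claw": 28,"turn": 0},
  {"delta_pos": [1.3,-38.1,0],"claw": 28,"turn": 0.085},
  {"delta_pos": [0,0,0],"claw": 28,"turn": 0},
  {"delta_pos": [0,0,0],"claw": 28,"turn": 0},
  {"delta_pos": [0,0,0],"claw": 28,"turn": 0},
])

```text
clock: 24.02
eef_pos: [431.2, 188.5, 229.1]
tcp_rot: [3.14, 0.002, 0.114]
contact_force: [-1.0, 0.6, -0.6]
opening: 0.385
grasp_force: 35.3
```

Run:
```python
from h import *
s=st();print(tool(s,groove(1,2,126),.112))
f=grab_frame('wrist')
for b in brown(f):print(b)
for i in(0,2,4):print(i,proj(f,[groove(i,k,61) for k in(-56,-50,0,50,56)]).round(0).tolist())
for i in(3,5):print(i,proj(f,[groove(i,k,68) for k in(-46,-42,0)]).round(0).tolist())
```

```text
24.02 [431.2 188.5 229.1] [3.14e+00 2.00e-03 1.14e-01] open 32.9 g 35.3 [-1.   0.6 -0.6]
[2.67500e+00 9.42000e-01 1.03114e+02 2.00000e-03]
([256.1, 57.1], [238, 43, 36, 29])
([319.0, 62.4], [306, 42, 27, 42])
([381.8, 58.4], [364, 44, 36, 30])
([261.4, 140.4], [249, 124, 27, 36])
([376.6, 149.0], [364, 136, 26, 28])
([317.6, 222.9], [280, 192, 76, 63])
([266.0, 209.5], [254, 196, 25, 27])
([372.4, 215.7], [361, 200, 25, 32])
([318.4, 338.7], [287, 322, 65, 28])
0 [[373.0, 232.0], [373.0, 227.0], [376.0, 183.0], [379.0, 134.0], [379.0, 128.0]]
2 [[264.0, 232.0], [264.0, 227.0], [261.0, 182.0], [259.0, 134.0], [258.0, 127.0]]
4 [[319.0, 87.0], [319.0, 80.0], [319.0, 20.0], [319.0, -47.0], [319.0, -56.0]]
3 [[384.0, 75.0], [385.0, 70.0], [388.0, 18.0]]
5 [[254.0, 74.0], [254.0, 69.0], [251.0, 17.0]]
```

>>> step_arm([
  {"delta_pos": [2.7,1,35],"claw": 28,"turn": 0},
  {"delta_pos": [0,0,35],"claw": 28,"turn": 0},
  {"delta_pos": [0,0,33],"claw": 28,"turn": 0},
  {"delta_pos": [0,0,0],"claw": 28,"turn": 0},
  {"delta_pos": [0,0,0],"claw": 28,"turn": 0},
])

```text
clock: 24.48
eef_pos: [433.8, 186.5, 126.3]
tcp_rot: [3.14, 0.004, 0.11]
contact_force: [0.3, -0.1, 0.5]
opening: 0.39
grasp_force: 35.3
```

Run:
```python
from h import *
s=st();print(tool(s,groove(1,2,44),.112))
```

```text
24.48 [433.8 186.5 126.3] [3.14  0.004 0.11 ] open 33.3 g 35.3 [ 0.3 -0.1  0.5]
[ 2.990e-01 -1.345e+00  8.226e+01 -2.000e-03]
```

>>> step_arm([
  {"delta_pos": [0,-1,30],"claw": 28,"turn": 0},
  {"delta_pos": [0,0,30],"claw": 28,"turn": 0},
  {"delta_pos": [0,0,14],"claw": 28,"turn": 0},
  {"delta_pos": [0,0,5],"claw": 28,"turn": 0},
  {"delta_pos": [0,0,1.5],"claw": 28,"turn": 0},
  {"delta_pos": [0,0,0],"claw": 28,"turn": 0},
  {"delta_pos": [0,0,0],"claw": 28,"turn": 0},
])

```text
clock: 25.07
eef_pos: [436.0, 189.5, 48.4]
tcp_rot: [-3.141, -0.003, 0.112]
contact_force: [-0.2, -0.3, -1.5]
opening: 0.386
grasp_force: 35.3
```

>>> step_arm([
  {"delta_pos": [0,0,1.5],"claw": 28,"turn": 0},
  {"delta_pos": [0,0,0],"claw": 28,"turn": 0},
  {"delta_pos": [0,0,0],"claw": 28,"turn": 0},
])

```text
clock: 25.32
eef_pos: [435.0, 189.3, 45.8]
tcp_rot: [-3.141, -0.001, 0.112]
contact_force: [-0.6, 0.4, 0.2]
opening: 0.387
grasp_force: 35.3
```

>>> step_arm([
  {"delta_pos": [-0.8,1,1],"claw": 28,"turn": 0},
  {"delta_pos": [0,0,1],"claw": 28,"turn": 0},
  {"delta_pos": [0,0,0],"claw": 28,"turn": 0},
  {"delta_pos": [0,0,0],"claw": 28,"turn": 0},
])

```text
clock: 25.65
eef_pos: [434.1, 187.8, 43.7]
tcp_rot: [3.141, -0.0, 0.112]
contact_force: [-0.8, -3.9, 8.4]
opening: 0.381
grasp_force: 36.2
```

>>> step_arm([
  {"delta_pos": [0,0,0.5],"claw": 28,"turn": 0},
  {"delta_pos": [0,0,0],"claw": 28,"turn": 0},
])

```text
clock: 25.82
eef_pos: [434.2, 187.7, 43.5]
tcp_rot: [3.141, -0.0, 0.112]
contact_force: [-2.2, -5.4, 14.6]
opening: 0.382
grasp_force: 36.7
```

>>> step_arm([
  {"delta_pos": [0,0,0],"claw": 46,"turn": 0},
  {"delta_pos": [0,0,0],"claw": 46,"turn": 0},
  {"delta_pos": [0,0,0],"claw": 46,"turn": 0},
  {"delta_pos": [0,0,-30],"claw": 46,"turn": 0},
  {"delta_pos": [0,0,-40],"claw": 46,"turn": 0},
  {"delta_pos": [0,0,-40],"claw": 42,"turn": 0},
  {"delta_pos": [-1,30,0],"claw": 42,"turn": 0},
  {"delta_pos": [-1,30,0],"claw": 42,"turn": 0},
])

```text
clock: 26.48
eef_pos: [440.5, 129.0, 155.2]
tcp_rot: [-3.141, -0.006, 0.115]
contact_force: [0.0, -0.6, -0.8]
opening: 0.488
grasp_force: 0.0
```

>>> step_arm([
  {"delta_pos": [0,0,0],"claw": 42,"turn": 0},
  {"delta_pos": [0,0,0],"claw": 42,"turn": 0},
  {"delta_pos": [0,0,0],"claw": 42,"turn": 0},
])

```text
clock: 26.73
eef_pos: [438.6, 128.3, 152.6]
tcp_rot: [-3.141, 0.0, 0.111]
contact_force: [0.1, -0.0, 0.0]
opening: 0.491
grasp_force: 0.0
```

Run:
```python
from h import *
s=st();print(tool(s,groove(0,0,38),.112))
f=grab_frame('wrist')
for b in brown(f):print(b)
print(proj(f,[groove(0,k,61) for k in(-56,50)]+[groove(0,0,47)]).round(0).tolist())
print('v1',proj(f,[groove(1,k,68) for k in(-42,46)]+[groove(1,0,51)]).round(0).tolist())
```

```text
26.73 [438.6 128.3 152.6] [-3.141  0.     0.111] open 42.0 g 0.0 [ 0.1 -0.   0. ]
[ 1.20000e-02  3.44000e-01  1.14574e+02 -1.00000e-03]
([235.3, 47.5], [214, 18, 42, 60])
([148.7, 40.4], [120, 21, 57, 42])
([317.7, 41.0], [295, 20, 46, 43])
([169.2, 153.1], [148, 130, 43, 48])
([318.9, 163.4], [303, 145, 33, 38])
([243.6, 167.1], [222, 151, 44, 34])
([182.6, 239.8], [164, 222, 37, 35])
([247.8, 242.5], [230, 229, 39, 28])
([319.3, 247.7], [304, 228, 31, 40])
[[318.0, 269.0], [318.0, 143.0], [318.0, 201.0]]
v1 [[245.0, 258.0], [236.0, 150.0], [246.0, 203.0]]
```

>>> step_arm([
  {"delta_pos": [0,0.3,35],"claw": 42,"turn": 0},
  {"delta_pos": [0,0,35],"claw": 42,"turn": 0},
  {"delta_pos": [0,0,30],"claw": 42,"turn": 0},
  {"delta_pos": [0,0,15],"claw": 42,"turn": 0},
  {"delta_pos": [0,0,0],"claw": 42,"turn": 0},
  {"delta_pos": [0,0,0],"claw": 22,"turn": 0},
  {"delta_pos": [0,0,0],"claw": 22,"turn": 0},
  {"delta_pos": [0,0,0],"claw": 22,"turn": 0},
])

```text
clock: 27.45
eef_pos: [439.5, 128.5, 38.8]
tcp_rot: [-3.141, -0.002, 0.112]
contact_force: [0.3, 0.1, 0.9]
opening: 0.313
grasp_force: 34.4
```

>>> step_arm([
  {"delta_pos": [0,0,0],"claw": 22,"turn": 0},
  {"delta_pos": [0,0,0],"claw": 22,"turn": 0},
])

```text
clock: 27.62
eef_pos: [439.5, 128.3, 38.7]
tcp_rot: [-3.141, -0.002, 0.112]
contact_force: [0.0, -0.1, 0.1]
opening: 0.315
grasp_force: 34.4
```

>>> step_arm([
  {"delta_pos": [0,0,-20],"claw": 22,"turn": 0},
  {"delta_pos": [0,0,-40],"claw": 22,"turn": 0},
  {"delta_pos": [0,0,-40],"claw": 22,"turn": 0},
  {"delta_pos": [0,0,-40],"claw": 22,"turn": 0},
  {"delta_pos": [0,0,-40],"claw": 22,"turn": 0},
  {"delta_pos": [0,0,0],"claw": 22,"turn": 0},
  {"delta_pos": [0,0,0],"claw": 22,"turn": 0},
])

```text
clock: 28.2
eef_pos: [440.3, 128.5, 220.8]
tcp_rot: [-3.14, -0.006, 0.112]
contact_force: [0.2, 0.3, -0.7]
opening: 0.31
grasp_force: 34.6
```

Run:
```python
from h import *
s=st();print(tool(s,cradle(2,0,180),.197))
```

```text
28.2 [440.3 128.5 220.8] [-3.14  -0.006  0.112] open 26.5 g 34.6 [ 0.2  0.3 -0.7]
[ 1.32400e+01  2.76044e+02  4.07520e+01 -8.50000e-02]
```

>>> step_arm([
  {"delta_pos": [0,34.5,0],"claw": 22,"turn": 0},
  {"delta_pos": [0,34.5,0],"claw": 22,"turn": 0},
  {"delta_pos": [0,34.5,0],"claw": 22,"turn": 0},
  {"delta_pos": [0,34.5,0],"claw": 22,"turn": 0},
  {"delta_pos": [0,34.5,0],"claw": 22,"turn": 0},
  {"delta_pos": [0,34.5,0],"claw": 22,"turn": 0},
  {"delta_pos": [0,34.5,0],"claw": 22,"turn": 0},
  {"delta_pos": [0,34.5,0],"claw": 22,"turn": -0.085},
])

```text
clock: 28.87
eef_pos: [468.5, -147.8, 216.5]
tcp_rot: [-3.14, 0.002, 0.196]
contact_force: [0.7, -0.0, -0.9]
opening: 0.317
grasp_force: 34.7
```

>>> step_arm([
  {"delta_pos": [0,0,0],"claw": 22,"turn": 0},
  {"delta_pos": [0,0,0],"claw": 22,"turn": 0},
  {"delta_pos": [0,0,0],"claw": 22,"turn": 0},
])

```text
clock: 29.12
eef_pos: [468.5, -145.9, 216.6]
tcp_rot: [-3.14, 0.002, 0.195]
contact_force: [-0.3, 0.8, -0.8]
opening: 0.315
grasp_force: 34.8
```

Run:
```python
from h import *
import pickle
s=st();f=grab_frame('wrist');pickle.dump((s,f),open('w10.pkl','wb'))
g=cv2.cvtColor(f['img'],cv2.COLOR_RGB2GRAY)
A=np.arange(-60,61,2)
for i in (0,1,2):
  for dy in(15,-15):
    u=proj(f,loc(PR,np.c_[A,np.full(A.size,60*i-60+dy),np.full(A.size,90)])).astype(np.float32)
    print(i,dy,cv2.remap(g,u[:,0].reshape(1,-1),u[:,1].reshape(1,-1),1)[0].tolist())
cv2.imwrite('pics/w10.png',cv2.resize(f['img'][:260,180:560],(760,520),interpolation=2)[:,:,::-1])
```

```text
29.12 [ 468.5 -145.9  216.6] [-3.14e+00  2.00e-03  1.95e-01] open 26.9 g 34.8 [-0.3  0.8 -0.8]
0 15 [175, 171, 169, 183, 237, 238, 224, 96, 101, 101, 101, 100, 106, 178, 198, 195, 193, 194, 192, 125, 83, 77, 84, 69, 92, 102, 103, 104, 101, 101, 99, 101, 100, 102, 103, 100, 102, 100, 101, 102, 103, 176, 198, 196, 193, 194, 196, 118, 78, 101, 101, 98, 103, 102, 101, 101, 105, 104, 102, 95, 208]
0 -15 [168, 169, 173, 170, 169, 169, 164, 107, 102, 102, 100, 103, 112, 171, 199, 197, 193, 195, 197, 136, 110, 119, 122, 112, 121, 123, 116, 126, 130, 122, 127, 130, 133, 132, 137, 136, 135, 143, 141, 142, 149, 188, 199, 197, 192, 195, 197, 160, 164, 164, 172, 180, 168, 179, 182, 179, 190, 184, 190, 203, 203]
1 15 [172, 175, 176, 217, 238, 238, 199, 100, 99, 98, 96, 80, 81, 130, 132, 128, 127, 130, 134, 85, 64, 63, 63, 64, 63, 63, 65, 81, 92, 72, 63, 62, 62, 62, 63, 63, 64, 64, 63, 65, 79, 131, 131, 127, 128, 129, 124, 68, 65, 64, 65, 64, 66, 63, 63, 64, 66, 64, 64, 81, 180]
1 -15 [176, 174, 175, 202, 238, 238, 210, 100, 100, 101, 100, 101, 111, 199, 200, 193, 194, 196, 190, 98, 102, 102, 99, 102, 102, 101, 105, 104, 99, 102, 102, 101, 94, 77, 67, 64, 64, 63, 65, 63, 70, 124, 125, 120, 130, 171, 185, 67, 64, 63, 64, 63, 65, 65, 68, 97, 106, 104, 103, 91, 192]
2 15 [105, 105, 105, 105, 106, 106, 105, 105, 106, 105, 105, 105, 110, 114, 114, 114, 114, 113, 107, 102, 101, 101, 102, 102, 105, 104, 104, 103, 101, 107, 147, 150, 151, 149, 149, 148, 149, 149, 149, 149, 149, 149, 149, 149, 149, 149, 149, 149, 142, 95, 94, 72, 75, 87, 79, 67, 65, 63, 61, 149, 185]
2 -15 [104, 104, 105, 104, 103, 104, 104, 104, 101, 101, 101, 101, 104, 107, 108, 108, 107, 108, 106, 103, 101, 101, 102, 101, 102, 103, 102, 102, 101, 99, 142, 155, 155, 154, 155, 155, 154, 155, 155, 155, 155, 155, 155, 155, 155, 155, 155, 154, 151, 96, 94, 70, 66, 63, 63, 64, 65, 63, 63, 104, 181]
```

Brightness profiles across the bare supports put them at x = −28.7 and +27.3, so the rocker pose is good to about 1 mm. Placing tube0 in cradle2.

>>> step_arm([
  {"delta_pos": [16,1.6,0],"claw": 22,"turn": 0},
  {"delta_pos": [0,0,30],"claw": 22,"turn": 0},
  {"delta_pos": [0,0,30],"claw": 22,"turn": 0},
  {"delta_pos": [0,0,30],"claw": 22,"turn": 0},
  {"delta_pos": [0,0,0],"claw": 22,"turn": 0},
  {"delta_pos": [0,0,0],"claw": 22,"turn": 0},
  {"delta_pos": [0,0,0],"claw": 22,"turn": 0},
])

```text
clock: 29.75
eef_pos: [486.2, -144.2, 128.9]
tcp_rot: [3.141, -0.001, 0.198]
contact_force: [-0.4, 0.3, 0.1]
opening: 0.316
grasp_force: 34.8
```

Run:
```python
from h import *
s=st();print(tool(s,cradle(2,0.3,86.7),.197))
```

```text
29.75 [ 486.2 -144.2  128.9] [ 3.141e+00 -1.000e-03  1.980e-01] open 27.0 g 34.8 [-0.4  0.3  0.1]
[-1.6160e+00 -2.4900e-01  4.2187e+01  1.0000e-03]
```

>>> step_arm([
  {"delta_pos": [-1.6,0,20],"claw": 22,"turn": 0},
  {"delta_pos": [0,0,12],"claw": 22,"turn": 0},
  {"delta_pos": [0,0,6],"claw": 22,"turn": 0},
  {"delta_pos": [0,0,1],"claw": 22,"turn": 0},
  {"delta_pos": [0,0,0],"claw": 22,"turn": 0},
  {"delta_pos": [0,0,0],"claw": 22,"turn": 0},
  {"delta_pos": [0,0,0],"claw": 22,"turn": 0},
])

```text
clock: 30.33
eef_pos: [484.7, -145.3, 89.7]
tcp_rot: [3.141, -0.001, 0.197]
contact_force: [-0.4, 0.6, 0.5]
opening: 0.315
grasp_force: 34.8
```

>>> step_arm([
  {"delta_pos": [0,0,1],"claw": 22,"turn": 0},
  {"delta_pos": [0,0,1],"claw": 22,"turn": 0},
  {"delta_pos": [0,0,0],"claw": 22,"turn": 0},
  {"delta_pos": [0,0,0],"claw": 22,"turn": 0},
])

```text
clock: 30.67
eef_pos: [484.2, -145.1, 86.9]
tcp_rot: [3.141, -0.0, 0.197]
contact_force: [-0.9, 1.1, 2.8]
opening: 0.315
grasp_force: 35.2
```

>>> step_arm([
  {"delta_pos": [0,0,0.5],"claw": 22,"turn": 0},
  {"delta_pos": [0,0,0],"claw": 22,"turn": 0},
  {"delta_pos": [0,0,0],"claw": 42,"turn": 0},
  {"delta_pos": [0,0,0],"claw": 42,"turn": 0},
  {"delta_pos": [0,0,0],"claw": 42,"turn": 0},
  {"delta_pos": [0,0,-30],"claw": 42,"turn": 0},
  {"delta_pos": [0,0,-40],"claw": 42,"turn": 0},
  {"delta_pos": [0,0,-40],"claw": 42,"turn": 0},
])

```text
clock: 31.33
eef_pos: [482.8, -144.8, 196.5]
tcp_rot: [-3.14, 0.003, 0.197]
contact_force: [1.4, 0.0, 0.1]
opening: 0.49
grasp_force: 0.0
```

Run:
```python
from h import *
s=st();print(tool(s,groove(2,3,150),.112))
f=grab_frame('wrist')
for b in brown(f):print(b)
print(proj(f,[cradle(2,k-.7,109) for k in(-56,50)]+[cradle(2,0,95)]).round(0).tolist())
```

```text
31.33 [ 482.8 -144.8  196.5] [-3.14e+00  3.00e-03  1.97e-01] open 41.8 g 0.0 [1.4 0.  0.1]
[ 2.32000e+01 -3.95487e+02  4.65180e+01  8.50000e-02]
([9.6, 42.5], [0, 25, 23, 35])
([316.9, 162.3], [300, 144, 35, 38])
([317.9, 250.5], [303, 233, 31, 37])
[[318.0, 270.0], [318.0, 142.0], [318.0, 201.0]]
```

>>> step_arm([
  {"delta_pos": [2.1,-36,0],"claw": 42,"turn": 0},
  {"delta_pos": [2.1,-36,0],"claw": 42,"turn": 0},
  {"delta_pos": [2.1,-36,0],"claw": 42,"turn": 0},
  {"delta_pos": [2.1,-36,0],"claw": 42,"turn": 0},
  {"delta_pos": [2.1,-36,0],"claw": 42,"turn": 0},
  {"delta_pos": [2.1,-36,0],"claw": 42,"turn": 0},
  {"delta_pos": [2.1,-36,0],"claw": 42,"turn": 0},
  {"delta_pos": [2.1,-36,0],"claw": 42,"turn": 0},
])

```text
clock: 32.05
eef_pos: [443.5, 142.2, 196.2]
tcp_rot: [3.142, -0.0, 0.197]
contact_force: [0.8, -0.5, -0.5]
opening: 0.493
grasp_force: 0.0
```

>>> step_arm([
  {"delta_pos": [2.1,-36,0],"claw": 42,"turn": 0},
  {"delta_pos": [2.1,-36,0],"claw": 42,"turn": 0},
  {"delta_pos": [2.1,-36,0],"claw": 42,"turn": 0.085},
  {"delta_pos": [0,0,23],"claw": 42,"turn": 0},
  {"delta_pos": [0,0,23],"claw": 42,"turn": 0},
  {"delta_pos": [0,0,0],"claw": 42,"turn": 0},
  {"delta_pos": [0,0,0],"claw": 42,"turn": 0},
  {"delta_pos": [0,0,0],"claw": 42,"turn": 0},
])

```text
clock: 32.72
eef_pos: [429.5, 247.6, 150.9]
tcp_rot: [-3.142, -0.0, 0.111]
contact_force: [-0.3, -0.3, 0.2]
opening: 0.494
grasp_force: 0.0
```

Run:
```python
from h import *
s=st();print(tool(s,groove(2,3,38),.112))
f=grab_frame('wrist')
for b in brown(f):print(b)
print(proj(f,[groove(2,k,61) for k in(-50,56)]+[groove(2,0,47)]).round(0).tolist())
print(proj(f,[groove(5,k,68) for k in(-42,46)]+[groove(5,0,51)]).round(0).tolist())
g=cv2.cvtColor(f['img'],cv2.COLOR_RGB2GRAY);A=np.arange(-60,61,2)
for i,dy in ((0,15),(0,-15)):
    u=proj(f,loc(PK,np.c_[A-75,np.full(A.size,60*i-60+dy),np.full(A.size,42)])).astype(np.float32)
    print(i,dy,cv2.remap(g,u[:,0].reshape(1,-1),u[:,1].reshape(1,-1),1)[0].tolist())
```

```text
32.72 [429.5 247.6 150.9] [-3.142 -0.     0.111] open 42.2 g 0.0 [-0.3 -0.3  0.2]
[-1.30300e+00 -8.20000e-02  1.12904e+02 -1.00000e-03]
([400.0, 53.4], [380, 25, 42, 59])
([317.5, 46.8], [294, 27, 47, 41])
([486.9, 47.9], [459, 27, 57, 44])
([318.1, 158.5], [302, 135, 33, 48])
([393.4, 172.9], [372, 157, 44, 34])
([318.6, 245.7], [304, 229, 30, 34])
([391.8, 247.5], [370, 234, 39, 28])
[[318.0, 268.0], [318.0, 141.0], [318.0, 207.0]]
[[318.0, 64.0], [318.0, -101.0], [318.0, 0.0]]
0 15 [92, 93, 97, 99, 96, 95, 96, 94, 96, 83, 88, 89, 89, 81, 74, 76, 75, 76, 75, 67, 53, 48, 45, 48, 55, 88, 88, 88, 89, 88, 88, 89, 89, 88, 88, 87, 88, 89, 130, 124, 146, 129, 78, 77, 85, 114, 111, 98, 49, 58, 95, 142, 146, 146, 145, 145, 145, 145, 145, 145, 146]
0 -15 [94, 96, 100, 120, 153, 159, 156, 154, 152, 140, 132, 128, 133, 130, 83, 116, 116, 114, 115, 108, 83, 140, 133, 136, 140, 136, 136, 140, 134, 139, 138, 138, 144, 144, 137, 142, 145, 138, 145, 143, 141, 145, 115, 115, 116, 115, 115, 110, 127, 148, 144, 147, 146, 142, 151, 147, 145, 147, 143, 148, 145]
```

>>> step_arm([
  {"delta_pos": [-1,0,35],"claw": 42,"turn": 0},
  {"delta_pos": [0,0,35],"claw": 42,"turn": 0},
  {"delta_pos": [0,0,30],"claw": 42,"turn": 0},
  {"delta_pos": [0,0,13],"claw": 42,"turn": 0},
  {"delta_pos": [0,0,0],"claw": 42,"turn": 0},
  {"delta_pos": [0,0,0],"claw": 22,"turn": 0},
  {"delta_pos": [0,0,0],"claw": 22,"turn": 0},
  {"delta_pos": [0,0,0],"claw": 22,"turn": 0},
])

```text
clock: 33.43
eef_pos: [429.2, 247.9, 38.8]
tcp_rot: [-3.141, -0.002, 0.112]
contact_force: [0.4, -3.9, 0.6]
opening: 0.315
grasp_force: 34.5
```

>>> step_arm([
  {"delta_pos": [0,0,0],"claw": 22,"turn": 0},
  {"delta_pos": [0,0,0],"claw": 22,"turn": 0},
])

```text
clock: 33.6
eef_pos: [429.3, 248.0, 38.7]
tcp_rot: [-3.141, -0.003, 0.112]
contact_force: [1.8, -5.6, 9.4]
opening: 0.317
grasp_force: 35.2
```

>>> step_arm([
  {"delta_pos": [0,0,-20],"claw": 22,"turn": 0},
  {"delta_pos": [0,0,-40],"claw": 22,"turn": 0},
  {"delta_pos": [0,0,-40],"claw": 22,"turn": 0},
  {"delta_pos": [0,0,-40],"claw": 22,"turn": 0},
  {"delta_pos": [0,0,-40],"claw": 22,"turn": 0},
  {"delta_pos": [0,0,0],"claw": 22,"turn": 0},
  {"delta_pos": [0,0,0],"claw": 22,"turn": 0},
])

```text
clock: 34.18
eef_pos: [429.7, 248.8, 220.6]
tcp_rot: [-3.138, -0.006, 0.112]
contact_force: [-0.4, -0.5, -0.9]
opening: 0.315
grasp_force: 35.0
```

```bash
sed -i 's/^PK=.*/PK=[507.8,196.1,.112]/' h.py
python3 - <<'E'
from h import *
s=st();print(tool(s,cradle(1,0,180),.197))
E
```

```text
34.18 [429.7 248.8 220.6] [-3.138 -0.006  0.112] open 26.9 g 35.0 [-0.4 -0.5 -0.9]
[ 1.54610e+01  4.56568e+02  4.06180e+01 -8.50000e-02]
```

>>> step_arm([
  {"delta_pos": [1.3,38,0],"claw": 22,"turn": 0},
  {"delta_pos": [1.3,38,0],"claw": 22,"turn": 0},
  {"delta_pos": [1.3,38,0],"claw": 22,"turn": 0},
  {"delta_pos": [1.3,38,0],"claw": 22,"turn": 0},
  {"delta_pos": [1.3,38,0],"claw": 22,"turn": 0},
  {"delta_pos": [1.3,38,0],"claw": 22,"turn": 0},
  {"delta_pos": [1.3,38,0],"claw": 22,"turn": 0},
  {"delta_pos": [1.3,38,0],"claw": 22,"turn": 0},
])

```text
clock: 34.85
eef_pos: [471.5, -54.9, 216.2]
tcp_rot: [-3.141, 0.001, 0.112]
contact_force: [1.0, 1.1, -1.2]
opening: 0.316
grasp_force: 35.0
```

>>> step_arm([
  {"delta_pos": [1.3,38,0],"claw": 22,"turn": 0},
  {"delta_pos": [1.3,38,0],"claw": 22,"turn": 0},
  {"delta_pos": [1.3,38,0],"claw": 22,"turn": 0},
  {"delta_pos": [1.3,38,0],"claw": 22,"turn": -0.085},
  {"delta_pos": [0,0,30],"claw": 22,"turn": 0},
  {"delta_pos": [0,0,0],"claw": 22,"turn": 0},
  {"delta_pos": [0,0,0],"claw": 22,"turn": 0},
  {"delta_pos": [0,0,0],"claw": 22,"turn": 0},
])

```text
clock: 35.52
eef_pos: [494.0, -202.8, 187.0]
tcp_rot: [-3.14, 0.001, 0.197]
contact_force: [0.4, 0.5, 0.1]
opening: 0.314
grasp_force: 35.0
```

Run:
```python
from h import *
s=st();print(tool(s,cradle(1,-.7,86.7),.197))
f=grab_frame('wrist')
for b in brown(f):print(b)
e=s['eef_pos'];y=s['tcp_rot'][2];d=np.array([np.cos(y),np.sin(y),0])
for k in(-50,50,56):print(k,proj(f,[e+d*k+[0,0,22.3],e+d*k+[0,0,-5.7]]).round(1).tolist())
print('c2',proj(f,[cradle(2,k-.7,109) for k in(-56,50)]+[cradle(2,0,95)]).round(0).tolist())
```

```text
35.52 [ 494.  -202.8  187. ] [-3.14e+00  1.00e-03  1.97e-01] open 26.8 g 35.0 [0.4 0.5 0.1]
[  1.19    0.794 100.296  -0.   ]
([239.3, 163.3], [220, 144, 39, 40])
([317.8, 199.1], [286, 154, 64, 94])
([246.8, 252.0], [230, 231, 34, 43])
([318.5, 336.1], [293, 319, 52, 31])
-50 [[317.5, 378.9], [317.7, 336.3]]
50 [[317.5, 176.7], [317.7, 163.6]]
56 [[317.5, 161.1], [317.7, 150.9]]
c2 [[245.0, 276.0], [234.0, 144.0], [244.0, 204.0]]
```

>>> step_arm([
  {"delta_pos": [2.2,0.8,25],"claw": 22,"turn": 0},
  {"delta_pos": [0,0,30],"claw": 22,"turn": 0},
  {"delta_pos": [0,0,25],"claw": 22,"turn": 0},
  {"delta_pos": [0,0,15],"claw": 22,"turn": 0},
  {"delta_pos": [0,0,0],"claw": 22,"turn": 0},
  {"delta_pos": [0,0,0],"claw": 22,"turn": 0},
  {"delta_pos": [0,0,0],"claw": 22,"turn": 0},
])

```text
clock: 36.15
eef_pos: [498.0, -203.9, 93.8]
tcp_rot: [3.14, -0.002, 0.198]
contact_force: [0.1, 0.6, 0.0]
opening: 0.311
grasp_force: 35.0
```

Run:
```python
from h import *
s=st();print(tool(s,cradle(1,.3,86.7),.197))
```

```text
36.15 [ 498.  -203.9   93.8] [ 3.14e+00 -2.00e-03  1.98e-01] open 26.6 g 35.0 [0.1 0.6 0. ]
[-1.481e+00 -1.116e+00  7.107e+00  1.000e-03]
```

>>> step_arm([
  {"delta_pos": [-1.5,-0.6,2],"claw": 22,"turn": 0},
  {"delta_pos": [0,0,2],"claw": 22,"turn": 0},
  {"delta_pos": [0,0,1.5],"claw": 22,"turn": 0},
  {"delta_pos": [0,0,1],"claw": 22,"turn": 0},
  {"delta_pos": [0,0,0],"claw": 22,"turn": 0},
  {"delta_pos": [0,0,0],"claw": 22,"turn": 0},
])

```text
clock: 36.65
eef_pos: [495.6, -203.4, 86.9]
tcp_rot: [-3.141, -0.001, 0.196]
contact_force: [-2.2, 5.5, 12.6]
opening: 0.312
grasp_force: 36.3
```

>>> step_arm([
  {"delta_pos": [0,0,0.5],"claw": 22,"turn": 0},
  {"delta_pos": [0,0,0],"claw": 22,"turn": 0},
  {"delta_pos": [0,0,0],"claw": 22,"turn": 0},
])

```text
clock: 36.9
eef_pos: [495.6, -203.4, 86.8]
tcp_rot: [-3.141, -0.001, 0.196]
contact_force: [-3.8, 6.6, 17.7]
opening: 0.311
grasp_force: 36.7
```

>>> step_arm([
  {"delta_pos": [0,0,0],"claw": 42,"turn": 0},
  {"delta_pos": [0,0,0],"claw": 42,"turn": 0},
  {"delta_pos": [0,0,0],"claw": 42,"turn": 0},
  {"delta_pos": [0,0,-30],"claw": 42,"turn": 0},
  {"delta_pos": [0,0,-40],"claw": 42,"turn": 0},
  {"delta_pos": [0,0,-40],"claw": 42,"turn": 0},
  {"delta_pos": [0,0,0],"claw": 42,"turn": 0},
])

```text
clock: 37.48
eef_pos: [499.0, -205.4, 202.3]
tcp_rot: [3.136, -0.009, 0.197]
contact_force: [2.0, -0.9, 0.8]
opening: 0.496
grasp_force: 0.0
```

Run:
```python
from h import *
s=st();print(tool(s,groove(4,0.7,150),.112))
f=grab_frame('wrist')
for b in brown(f):print(b)
print('c1',proj(f,[cradle(1,k-.7,109) for k in(-50,56)]).round(0).tolist())
print('c2',proj(f,[cradle(2,k-.7,109) for k in(-56,50)]).round(0).tolist())
```

```text
37.48 [ 499.  -205.4  202.3] [ 3.136 -0.009  0.197] open 42.4 g 0.0 [ 2.  -0.9  0.8]
[ 1.62567e+02 -3.85658e+02  5.22670e+01  8.50000e-02]
([312.7, 161.6], [296, 139, 34, 47])
([239.5, 166.7], [222, 149, 36, 37])
([244.5, 246.4], [231, 230, 31, 40])
([314.3, 247.3], [300, 231, 30, 33])
c1 [[314.0, 266.0], [313.0, 140.0]]
c2 [[245.0, 272.0], [235.0, 148.0]]
```

>>> step_arm([
  {"delta_pos": [14.9,-35.1,0],"claw": 42,"turn": 0},
  {"delta_pos": [14.9,-35.1,0],"claw": 42,"turn": 0},
  {"delta_pos": [14.9,-35.1,0],"claw": 42,"turn": 0},
  {"delta_pos": [14.9,-35.1,0],"claw": 42,"turn": 0},
  {"delta_pos": [14.9,-35.1,0],"claw": 42,"turn": 0},
  {"delta_pos": [14.9,-35.1,0],"claw": 42,"turn": 0},
  {"delta_pos": [14.9,-35.1,0],"claw": 42,"turn": 0},
  {"delta_pos": [14.9,-35.1,0],"claw": 42,"turn": 0},
])

```text
clock: 38.2
eef_pos: [556.6, 96.6, 193.9]
tcp_rot: [3.142, 0.002, 0.197]
contact_force: [1.2, -0.7, 0.2]
opening: 0.494
grasp_force: 0.0
```

>>> step_arm([
  {"delta_pos": [14.9,-35.1,0],"claw": 42,"turn": 0},
  {"delta_pos": [14.9,-35.1,0],"claw": 42,"turn": 0},
  {"delta_pos": [14.9,-35.1,0],"claw": 42,"turn": 0.085},
  {"delta_pos": [0,0,20],"claw": 42,"turn": 0},
  {"delta_pos": [0,0,25],"claw": 42,"turn": 0},
  {"delta_pos": [0,0,0],"claw": 42,"turn": 0},
  {"delta_pos": [0,0,0],"claw": 42,"turn": 0},
  {"delta_pos": [0,0,0],"claw": 42,"turn": 0},
])

```text
clock: 38.87
eef_pos: [580.5, 206.5, 150.4]
tcp_rot: [3.141, 0.001, 0.111]
contact_force: [1.1, 0.3, -0.5]
opening: 0.494
grasp_force: 0.0
```

Run:
```python
from h import *
s=st();print(tool(s,groove(4,0.7,38),.112))
f=grab_frame('wrist')
for b in brown(f):print(b)
print('t1',proj(f,[groove(4,k,61) for k in(-56,50)]+[groove(4,0,47)]).round(0).tolist())
print('g3',proj(f,[groove(3,k,68) for k in(-46,42)]+[groove(3,0,51)]).round(0).tolist())
print('g5',proj(f,[groove(5,k,68) for k in(-42,46)]+[groove(5,0,51)]).round(0).tolist())
```

```text
38.87 [580.5 206.5 150.4] [3.141e+00 1.000e-03 1.110e-01] open 42.2 g 0.0 [ 1.1  0.3 -0.5]
[ 2.26500e+00  2.23600e+00  1.12366e+02 -1.00000e-03]
([241.6, 34.0], [189, 0, 93, 69])
([319.9, 157.3], [303, 139, 34, 38])
([243.9, 165.8], [222, 149, 44, 35])
([395.9, 166.2], [374, 150, 45, 33])
([320.3, 243.6], [305, 224, 31, 40])
([248.2, 242.1], [230, 228, 40, 29])
([392.1, 243.7], [371, 228, 41, 33])
([320.8, 333.4], [304, 321, 35, 25])
t1 [[320.0, 268.0], [321.0, 141.0], [321.0, 200.0]]
g3 [[394.0, 262.0], [403.0, 154.0], [393.0, 202.0]]
g5 [[247.0, 257.0], [238.0, 148.0], [248.0, 202.0]]
```

>>> step_arm([
  {"delta_pos": [4,1.8,35],"claw": 42,"turn": 0},
  {"delta_pos": [0,0,35],"claw": 42,"turn": 0},
  {"delta_pos": [0,0,30],"claw": 42,"turn": 0},
  {"delta_pos": [0,0,12.5],"claw": 42,"turn": 0},
  {"delta_pos": [0,0,0],"claw": 42,"turn": 0},
  {"delta_pos": [0,0,0],"claw": 22,"turn": 0},
  {"delta_pos": [0,0,0],"claw": 22,"turn": 0},
  {"delta_pos": [0,0,0],"claw": 22,"turn": 0},
])

```text
clock: 39.58
eef_pos: [586.2, 206.0, 39.9]
tcp_rot: [-3.141, -0.003, 0.112]
contact_force: [0.1, 0.4, 0.2]
opening: 0.312
grasp_force: 34.4
```

>>> step_arm([
  {"delta_pos": [0,0,0],"claw": 22,"turn": 0},
  {"delta_pos": [0,0,0],"claw": 22,"turn": 0},
])

```text
clock: 39.75
eef_pos: [585.9, 205.8, 39.4]
tcp_rot: [-3.141, -0.003, 0.112]
contact_force: [-0.6, -2.4, 5.8]
opening: 0.315
grasp_force: 35.2
```

>>> step_arm([
  {"delta_pos": [0,0,-20],"claw": 22,"turn": 0},
  {"delta_pos": [0,0,-40],"claw": 22,"turn": 0},
  {"delta_pos": [0,0,-40],"claw": 22,"turn": 0},
  {"delta_pos": [0,0,-40],"claw": 22,"turn": 0},
  {"delta_pos": [0,0,-40],"claw": 22,"turn": 0},
  {"delta_pos": [0,0,0],"claw": 22,"turn": 0},
  {"delta_pos": [0,0,0],"claw": 22,"turn": 0},
])

```text
clock: 40.33
eef_pos: [586.2, 206.2, 221.1]
tcp_rot: [-3.14, -0.006, 0.112]
contact_force: [0.2, 1.1, -1.2]
opening: 0.317
grasp_force: 34.7
```

Run:
```python
from h import *
s=st();print(tool(s,cradle(0,0,180),.197),groove(4,2.5))
```

```text
40.33 [586.2 206.2 221.1] [-3.14  -0.006  0.112] open 27.0 g 34.7 [ 0.2  1.1 -1.2]
[-1.30213e+02  4.56516e+02  4.11290e+01 -8.50000e-02] [584.8144279  204.76186439  47.        ]
```

>>> step_arm([
  {"delta_pos": [-10.8,38,0],"claw": 22,"turn": 0},
  {"delta_pos": [-10.8,38,0],"claw": 22,"turn": 0},
  {"delta_pos": [-10.8,38,0],"claw": 22,"turn": 0},
  {"delta_pos": [-10.8,38,0],"claw": 22,"turn": 0},
  {"delta_pos": [-10.8,38,0],"claw": 22,"turn": 0},
  {"delta_pos": [-10.8,38,0],"claw": 22,"turn": 0},
  {"delta_pos": [-10.8,38,0],"claw": 22,"turn": 0},
  {"delta_pos": [-10.8,38,0],"claw": 22,"turn": 0},
])

```text
clock: 41.0
eef_pos: [531.0, -107.7, 216.2]
tcp_rot: [-3.141, 0.002, 0.112]
contact_force: [1.5, 0.3, -0.9]
opening: 0.316
grasp_force: 34.8
```

>>> step_arm([
  {"delta_pos": [-10.8,38,0],"claw": 22,"turn": 0},
  {"delta_pos": [-10.8,38,0],"claw": 22,"turn": 0},
  {"delta_pos": [-10.8,38,0],"claw": 22,"turn": 0},
  {"delta_pos": [-10.8,38,0],"claw": 22,"turn": -0.085},
  {"delta_pos": [0,0,30],"claw": 22,"turn": 0},
  {"delta_pos": [0,0,0],"claw": 22,"turn": 0},
  {"delta_pos": [0,0,0],"claw": 22,"turn": 0},
  {"delta_pos": [0,0,0],"claw": 22,"turn": 0},
])

```text
clock: 41.67
eef_pos: [506.4, -261.1, 187.3]
tcp_rot: [-3.14, 0.001, 0.197]
contact_force: [0.6, -0.5, -0.8]
opening: 0.315
grasp_force: 34.8
```

Run:
```python
from h import *
s=st();print(tool(s,cradle(0,.4,94),.197))
f=grab_frame('wrist')
for b in brown(f):print(b)
e=s['eef_pos'];y=s['tcp_rot'][2];d=np.array([np.cos(y),np.sin(y),0])
for k in(-56,50):print(k,proj(f,[e+d*k+[0,0,21.6]]).round(1).tolist())
```

```text
41.67 [ 506.4 -261.1  187.3] [-3.14e+00  1.00e-03  1.97e-01] open 26.9 g 34.8 [ 0.6 -0.5 -0.8]
[ 1.501  1.201 93.33  -0.   ]
([239.6, 158.9], [220, 134, 40, 51])
([162.0, 164.0], [140, 144, 44, 41])
([318.0, 212.1], [287, 178, 62, 70])
([176.8, 252.6], [157, 231, 40, 43])
([247.6, 249.9], [230, 232, 35, 36])
([318.5, 336.0], [293, 319, 52, 31])
-56 [[317.6, 387.1]]
50 [[317.6, 176.3]]
```

>>> step_arm([
  {"delta_pos": [1.3,1,25],"claw": 22,"turn": 0},
  {"delta_pos": [0,0,30],"claw": 22,"turn": 0},
  {"delta_pos": [0,0,25],"claw": 22,"turn": 0},
  {"delta_pos": [0,0,13],"claw": 22,"turn": 0},
  {"delta_pos": [0,0,0],"claw": 22,"turn": 0},
  {"delta_pos": [0,0,0],"claw": 22,"turn": 0},
  {"delta_pos": [0,0,0],"claw": 22,"turn": 0},
])

```text
clock: 42.3
eef_pos: [509.5, -262.7, 96.3]
tcp_rot: [3.14, -0.002, 0.198]
contact_force: [0.1, -0.2, 0.2]
opening: 0.316
grasp_force: 34.8
```

Run:
```python
from h import *
s=st();print(tool(s,cradle(0,.4,87.4),.197))
```

```text
42.3 [ 509.5 -262.7   96.3] [ 3.14e+00 -2.00e-03  1.98e-01] open 27.0 g 34.8 [ 0.1 -0.2  0.2]
[-1.166e+00 -9.510e-01  8.861e+00  1.000e-03]
```

>>> step_arm([
  {"delta_pos": [-1.2,-0.6,3],"claw": 22,"turn": 0},
  {"delta_pos": [0,0,2.5],"claw": 22,"turn": 0},
  {"delta_pos": [0,0,1.5],"claw": 22,"turn": 0},
  {"delta_pos": [0,0,1],"claw": 22,"turn": 0},
  {"delta_pos": [0,0,0],"claw": 22,"turn": 0},
  {"delta_pos": [0,0,0],"claw": 22,"turn": 0},
])

```text
clock: 42.8
eef_pos: [507.2, -262.2, 87.7]
tcp_rot: [-3.141, -0.001, 0.196]
contact_force: [-2.5, 4.1, 10.1]
opening: 0.315
grasp_force: 35.8
```

>>> step_arm([
  {"delta_pos": [0,0,0.5],"claw": 22,"turn": 0},
  {"delta_pos": [0,0,0],"claw": 22,"turn": 0},
  {"delta_pos": [0,0,0],"claw": 22,"turn": 0},
])

```text
clock: 43.05
eef_pos: [507.2, -262.2, 87.7]
tcp_rot: [-3.141, -0.001, 0.196]
contact_force: [-3.8, 3.9, 14.7]
opening: 0.313
grasp_force: 36.3
```

>>> step_arm([
  {"delta_pos": [0,0,0],"claw": 42,"turn": 0},
  {"delta_pos": [0,0,0],"claw": 42,"turn": 0},
  {"delta_pos": [0,0,0],"claw": 42,"turn": 0},
  {"delta_pos": [0,0,-30],"claw": 42,"turn": 0},
  {"delta_pos": [0,0,-40],"claw": 42,"turn": 0},
  {"delta_pos": [0,0,-40],"claw": 42,"turn": 0},
  {"delta_pos": [0,0,-30],"claw": 42,"turn": 0},
])

```text
clock: 43.63
eef_pos: [507.4, -262.8, 229.1]
tcp_rot: [3.14, -0.001, 0.197]
contact_force: [0.1, -0.4, -0.1]
opening: 0.49
grasp_force: 0.0
```

>>> step_arm([
  {"delta_pos": [-10,-30,0],"claw": 0,"turn": 0},
  {"delta_pos": [-30,-30,0],"claw": 0,"turn": 0},
  {"delta_pos": [-30,-30,0],"claw": 0,"turn": 0},
  {"delta_pos": [0,0,0],"claw": 0,"turn": 0},
  {"delta_pos": [0,0,0],"claw": 0,"turn": 0},
  {"delta_pos": [0,0,0],"claw": 0,"turn": 0},
])

```text
clock: 44.13
eef_pos: [422.7, -189.1, 226.7]
tcp_rot: [3.141, -0.001, 0.197]
contact_force: [0.7, 0.0, 0.5]
opening: 0.004
grasp_force: 0.0
```

```bash
cat >> h.py <<'E'
def darkball(f,p=PR,x0=-38):
    g=cv2.cvtColor(f['img'],cv2.COLOR_RGB2GRAY);u=proj(f,loc(p,[[x0,126,120]]))[0];r=40
    a,b=int(max(u[0]-r,0)),int(max(u[1]-r,0));w=g[b:b+2*r,a:a+2*r]
    m=(w<40).astype(np.uint8);n,l,S,C=cv2.connectedComponentsWithStats(m)
    print('ball pred',u.round(),[( (C[i]+[a,b]).round().tolist(),int(S[i][4])) for i in range(1,n) if S[i][4]>80])
E
python3 - <<'E'
from h import *
s=st();f=grab_frame('wrist');g=grab_frame('side');lean(g)
for b in brown(f):print(b)
for i,K_ in((0,(-56,50)),(1,(-50,56)),(2,(-56,50))):
  print(i,proj(f,[cradle(i,k-.7,109) for k in K_]+[cradle(i,-.7,95)]).round(0).tolist())
darkball(f)
print(tool(s,loc(PR,[[-75,126,112]])[0],.197))
A=np.arange(-50,51);u=proj(f,loc(PR,np.c_[A,np.full(A.size,-150.),np.full(A.size,159.)])).astype(np.float32)
S=cv2.remap(cv2.cvtColor(f['img'],cv2.COLOR_RGB2GRAY),u[:,0].reshape(1,-1),u[:,1].reshape(1,-1),1)[0];print('mark',A[S>110])
E
```

```text
44.13 [ 422.7 -189.1  226.7] [ 3.141e+00 -1.000e-03  1.970e-01] open 0.4 g 0.0 [0.7 0.  0.5]
lean deg -0.1 x axle -1.0 x rim -1.1
([350.9, 66.9], [335, 43, 33, 48])
([278.2, 70.7], [261, 51, 34, 40])
([423.6, 72.3], [406, 53, 37, 40])
([282.4, 161.2], [267, 142, 32, 40])
([349.5, 158.3], [335, 142, 30, 34])
([415.9, 162.4], [400, 143, 34, 40])
0 [[419.0, 184.0], [433.0, 50.0], [420.0, 117.0]]
1 [[350.0, 177.0], [355.0, 41.0], [350.0, 117.0]]
2 [[281.0, 184.0], [276.0, 49.0], [281.0, 117.0]]
ball pred [198. 165.] [([204.0, 166.0], 323)]
[ -5.859 -97.796 114.706  -0.   ]
mark [-50 -49 -48 -47 -46 -45 -44 -43 -42 -41 -40 -39 -38 -37 -36 -35 -34 -33
  -7  -6  -5  -4  -3  -2  -1   0   1   2   3   4   5  33  34  35  36  37
  38  39  40  41  42  43  44  45  46  47  48  49  50]
```

Run:
```python
from h import *
f=grab_frame('top')
for b in brown(f,mn=8):
    if 215<b[0][0]<475 and 140<b[0][1]<275:print(b)
for i in(1,3,5):print('g',i,proj(f,[groove(i,k,55) for k in(-35,0,35)]).round(1).tolist())
for i in(0,1,2):print('c',i,proj(f,[cradle(i,k,99) for k in(-43,0,43)]).round(1).tolist())
```

```text
([273.3, 172.9], [269, 170, 10, 7])
([232.6, 176.7], [228, 174, 10, 7])
([275.3, 194.4], [270, 191, 11, 8])
([234.4, 198.9], [230, 196, 10, 7])
([393.4, 201.3], [389, 196, 9, 12])
([372.7, 206.3], [368, 202, 10, 10])
([257.4, 226.1], [253, 223, 10, 8])
([378.0, 231.7], [373, 226, 11, 14])
([259.2, 248.8], [254, 246, 11, 7])
g 1 [[259.4, 248.9], [258.4, 236.7], [257.5, 224.6]]
g 3 [[275.7, 195.1], [274.7, 183.3], [273.6, 171.6]]
g 5 [[234.8, 199.5], [233.9, 187.7], [233.0, 176.0]]
c 0 [[422.3, 225.1], [418.8, 209.8], [415.4, 194.7]]
c 1 [[400.8, 229.3], [397.4, 213.9], [394.1, 198.8]]
c 2 [[379.2, 233.4], [376.0, 218.1], [372.8, 202.9]]
```

>>> step_arm([
  {"delta_pos": [-2,-33,0],"claw": 0,"turn": 0},
  {"delta_pos": [-2,-33,0],"claw": 0,"turn": 0},
  {"delta_pos": [-2,-32,0],"claw": 0,"turn": 0},
  {"delta_pos": [0,0,35],"claw": 0,"turn": 0},
  {"delta_pos": [0,0,35],"claw": 0,"turn": 0},
  {"delta_pos": [0,0,36],"claw": 0,"turn": 0},
  {"delta_pos": [0,0,0],"claw": 0,"turn": 0},
  {"delta_pos": [0,0,0],"claw": 0,"turn": 0},
])

```text
clock: 44.95
eef_pos: [396.2, -93.7, 119.3]
tcp_rot: [-3.14, 0.004, 0.197]
contact_force: [0.6, -1.0, 0.4]
opening: 0.001
grasp_force: 0.0
```

>>> step_arm([
  {"delta_pos": [10,0,0],"claw": 0,"turn": 0},
  {"delta_pos": [10,0,0],"claw": 0,"turn": 0},
  {"delta_pos": [10,0,0],"claw": 0,"turn": 0},
  {"delta_pos": [10,0,0],"claw": 0,"turn": 0},
  {"delta_pos": [10,0,0],"claw": 0,"turn": 0},
  {"delta_pos": [10,0,0],"claw": 0,"turn": 0},
])

```text
clock: 45.45
eef_pos: [457.4, -81.8, 120.9]
tcp_rot: [3.141, -0.001, 0.197]
contact_force: [-0.8, -0.4, 0.8]
opening: -0.001
grasp_force: 0.5
```

>>> step_arm([
  {"delta_pos": [8,0,0],"claw": 0,"turn": 0},
  {"delta_pos": [6,0,0],"claw": 0,"turn": 0},
  {"delta_pos": [4,0,0],"claw": 0,"turn": 0},
  {"delta_pos": [0,0,0],"claw": 0,"turn": 0},
])

```text
clock: 45.78
eef_pos: [474.2, -78.3, 120.1]
tcp_rot: [3.142, -0.0, 0.197]
contact_force: [-0.5, 1.0, 0.9]
opening: -0.005
grasp_force: 0.0
```

Run:
```python
from h import *
s=st();d=s['eef_pos'][:2]-PR[:2];c,n=np.cos(PR[2]),np.sin(PR[2]);print('local',c*d[0]+n*d[1],-n*d[0]+c*d[1])
```

```text
45.78 [474.2 -78.3 120.1] [ 3.142 -0.     0.197] open -0.4 g 0.0 [-0.5  1.   0.9]
local 3.088947791015997 126.70518267933309
```

>>> step_arm([
  {"delta_pos": [4,0,0],"claw": 0,"turn": 0},
  {"delta_pos": [4,0,0],"claw": 0,"turn": 0},
  {"delta_pos": [2,0,0],"claw": 0,"turn": 0},
  {"delta_pos": [0,0,0],"claw": 0,"turn": 0},
])

```text
clock: 46.12
eef_pos: [482.6, -76.6, 120.0]
tcp_rot: [-3.141, 0.002, 0.197]
contact_force: [-3.6, -2.5, 1.0]
opening: 0.005
grasp_force: 1.7
```

>>> step_arm([
  {"delta_pos": [1.5,0,0],"claw": 0,"turn": 0},
  {"delta_pos": [1,0,0],"claw": 0,"turn": 0},
  {"delta_pos": [0,0,0],"claw": 0,"turn": 0},
])

```text
clock: 46.37
eef_pos: [483.0, -76.4, 119.9]
tcp_rot: [-3.141, 0.006, 0.197]
contact_force: [-11.2, -4.9, 7.5]
opening: -0.002
grasp_force: 6.0
```

>>> step_arm([
  {"delta_pos": [-15,0,0],"claw": 0,"turn": 0},
  {"delta_pos": [-30,0,0],"claw": 0,"turn": 0},
  {"delta_pos": [-30,0,-10],"claw": 0,"turn": 0},
  {"delta_pos": [-10,0,-40],"claw": 0,"turn": 0},
  {"delta_pos": [0,0,-40],"claw": 0,"turn": 0},
  {"delta_pos": [0,0,-35],"claw": 0,"turn": 0},
  {"delta_pos": [0,0,0],"claw": 0,"turn": 0},
  {"delta_pos": [0,0,0],"claw": 0,"turn": 0},
])

```text
clock: 47.03
eef_pos: [404.0, -93.1, 247.6]
tcp_rot: [3.139, -0.006, 0.196]
contact_force: [-1.0, 0.6, -1.3]
opening: -0.003
grasp_force: 0.0
```

Run:
```python
from h import *
s=st();f=grab_frame('wrist');g=grab_frame('side');t=grab_frame('top');lean(g);darkball(f,x0=38)
for b in brown(t,mn=8):
    if 215<b[0][0]<475 and 140<b[0][1]<275:print(b)
a=cv2.resize(f['img'],(480,300));b=cv2.resize(g['img'][100:340,200:430],(310,300));c=cv2.resize(t['img'][120:280,210:480],(506,300));o=np.zeros((600,800,3),np.uint8)
o[:300,:480]=a;o[:300,485:795]=b;o[300:,:506]=c;cv2.imwrite('pics/end.png',o[:,:,::-1])
```

```text
47.03 [404.  -93.1 247.6] [ 3.139 -0.006  0.196] open -0.2 g 0.0 [-1.   0.6 -1.3]
lean deg -0.2 x axle -0.9 x rim -1.1
ball pred [318.  69.] [([316.0, 74.0], 663)]
([273.3, 172.9], [269, 170, 10, 7])
([232.5, 176.7], [228, 174, 10, 7])
([275.3, 194.4], [270, 191, 11, 8])
([415.3, 198.4], [411, 194, 9, 10])
([234.4, 199.0], [230, 196, 10, 7])
([393.7, 201.2], [389, 196, 10, 12])
([372.7, 206.1], [368, 202, 10, 9])
([423.7, 224.2], [420, 219, 7, 12])
([257.4, 226.1], [253, 223, 10, 8])
([259.2, 248.7], [254, 246, 11, 7])
```

View pics/end.png

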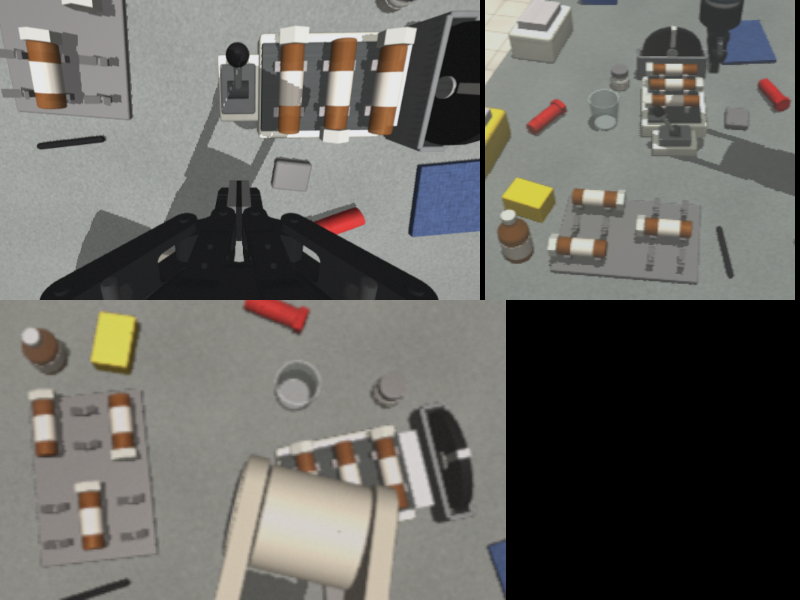

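The final view shows three slim tubes in the cradles, three vials in the rack, the bottle, beaker and box in place, and the lever over to +x. One settled check of the lever angle first.

>>> step_arm([
  {"delta_pos": [0,0,0],"claw": 0,"turn": 0},
  {"delta_pos": [0,0,0],"claw": 0,"turn": 0},
  {"delta_pos": [0,0,0],"claw": 0,"turn": 0},
])

```text
clock: 47.43
eef_pos: [402.0, -92.6, 244.4]
tcp_rot: [-3.141, 0.002, 0.197]
contact_force: [-0.8, 0.6, -0.0]
opening: -0.001
grasp_force: 0.0
```

Run:
```python
from h import *
f=grab_frame('wrist');darkball(f,x0=38)
for a in(.7,.8,.9,1.0):print(a,proj(f,loc(PR,[[80*np.sin(a-.5),126,50+80*np.cos(a-.5)]])).round(0))
g=cv2.cvtColor(f['img'],cv2.COLOR_RGB2GRAY);u=proj(f,loc(PR,[[38,126,120]]))[0].astype(int)
w=g[u[1]-30:u[1]+30,u[0]-30:u[0]+30]<48;ys,xs=np.where(w);print(u,xs.min()+u[0]-30,xs.max()+u[0]-30,np.percentile(ys,[1,50,99])+u[1]-30)
```

```text
ball pred [319.  64.] [([318.0, 69.0], 711)]
0.7 [[319.  93.]]
0.8 [[319.  83.]]
0.9 [[319.  73.]]
1.0 [[319.  64.]]
[319  64] 303 333 [52. 68. 84.]
```

```bash
python3 -c "
from rig import *
print(sign_off())"
```

```text
the job is handed in; nothing more can be done
None
```

The job is handed in at about 47 s of the 210 s. The line is upright (within 1°), the three vials are in the rack, the three tubes are in the cradles, and the bottle, beaker and tip box look undisturbed. The clutch lever is pushed to its stop; it met 12 N there, though the last image put it at about 0.96 rad rather than a full 1.0.

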